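# Weigh a cup of seed balls and charge the bench feeder

### The arm

A 6-joint arm with a two-finger parallel gripper is mounted at the origin on the work surface. World frame = base frame: x ahead of the robot, y to its left, z up, the work surface at z = 0. Lengths are in m, angles in rad, forces in N, time in s.
With the tool pointing down it reaches from about 0.225 to 0.875 m from the base axis. Payload 3.4 kg.
Tool frame: the origin (TCP) lies at the very end of the fingers, on their centre line; the grasp point (between the pads) lies manip.grip_point_offset behind it (manip.grip_point_offset is the distance from the TCP to the grasp point, in m); z points along the fingers, y is the line along which they close (so a half turn about z gives the same grasp; the last joint's range is limited). The gripper opens to 85 mm and grips with 20 to 120 N. Pads are 22 mm wide; open, the fingers measure 114 mm over their backs; the gripper's body (76 mm by 85 mm) begins 54 mm behind the grasp point. The pads swing forward as they close: fully open they stand 13 mm farther back than shut.
Start: joints at [1.072, 0.276, 1.505, -0, 1.361, -0.121], TCP at [0.212, 0.534, 0.231] pointing down, gripper open.
Joint ranges: [-2.89, 2.89], [-0.75, 2.08], [0.22, 2.7], [-1.18, 4.32], [0.11, 2.71], [-2.7, 2.7]. Speed limits (rad/s): [2.57, 2.57, 3.14, 3.14, 3.14, 3.14].

### API

Orientations are given as a unit quaternion [w, x, y, z].
In Python, from rig import manip gives the robot as it stands.
- The arm moves only by the shell command python3 -m pendant 'ROWS' [FORCE]. ROWS is JSON, a list of rows, each an object of numbers: "jaw": the opening, from -1 (shut) to 1 (fully open); "tx", "ty", "tz": the shift along the world's x, y, z in cm; "ax", "ay", "az": the turn, a rotation vector about the world's x, y, z in degrees. In form: [{"jaw": .., "tx": .., "ty": .., "tz": .., "ax": .., "ay": .., "az": ..}, ...]. A call has 1 to 10 rows; each row is the pose to reach, as a shift and turn from the pose commanded when the call began; what a row does not reach only later rows make up. A row lasts 1/8 s, in which the tool goes at most 62.5 mm and 10.7 degrees, less where a joint would pass 70% of its speed; a pose out of reach is approached as far as the arm can. A call with a gripper value outside its range is refused whole. The fingers move at their own pace and stop on an object; FORCE is the grip in N (left out, the last holds). Time passes only in rows, so rows that repeat a pose let the fingers close. It gives the time, the measured TCP pose, the force, the opening and the grip force at its end, in the units of the state.
- manip.get_state(): the state, without advancing time (a new reading comes with each control period).
- manip.get_image(name): name is "side" or "top"; returns a dict with "pixels" (480x640x3 uint8, blue, green, red), "depth" (480x640 float32, m along the optical axis (not along the pixel's ray), 0 where there is no reading), "fx", "fy", "cx", "cy" (pixels), "D" ([k1, k2, p1, p2, k3] as OpenCV has them; the pictures are not rectified), "pose" (4x4, takes a point from camera to world coordinates). Camera axes: x right, y down, z forward; pixel columns grow to the right and rows downward; lengths in m; the calibration is good to about 2 mm. A picture is of the moment at which its call begins.
- manip.sign_off(): hands the job in; it is judged then, once.
The state is a dict: "clock": time; "qpos": joint angles; "qd": joint speeds; "effort": joint torques, N m; "position": TCP position; "ee_rot": TCP orientation; "contact_force": force on the tool from outside, world axes, zero at the start; "moment": the same for the moment, N m; "width": finger opening in m; "gripper_force": force on a finger pad.
Only numpy, scipy, OpenCV 4.12 (cv2) and the standard library are available. Lean on these libraries where they do the work, as an engineer would, in place of code of your own. Each camera call takes 0.05 s, during which the arm holds its last target. There are 200 camera calls.

### The job

Lift the square cup of seed balls out of the caddy and stand it on the scale, letting go for a moment so that it is weighed; then lift it again, upright, with the hand slanted well off the vertical so that it does not hang over the mouth, and pour all seven balls into the feeder's hopper. Stand the empty cup back upright on the scale pan, then turn the feeder's rate dial until its white pointer is at the long mark. Leave the other things on the bench as they are.

Things in the scene. Friction and masses are not known exactly. Their poses are not given: they have to be found in the camera images.
- caddy: fixed plywood carrier, 88 (x) by 276 mm (y), two open bays side by side along y. Origin: centre of underside. Floor 8 mm thick; long walls at -x and +x 112 mm tall, inner faces 72 mm apart; end walls and divider only 48 mm tall. Bay centres at y = -67 and +67 mm, each 126 mm long in y: finger room beside the cup in y only. One bay holds the cup, the other the beaker, either way round
- cup: the square cup: plain grey plastic, straight-sided, open-topped, outside 60 mm by 60 mm by 100 mm tall, walls and floor 4 mm, about 100 g; z points up out of its mouth, x and y are square to its sides. Origin: centre of its underside. Starts upright in a bay of the caddy with its sides within 5 degrees of the caddy's, holding the seven seed balls
- ball0_center (a point): centre of seed ball 1 of 7, a 24 mm clay ball of about 12 g; all start in the square cup
- ball1_center (a point): centre of seed ball 2 of 7, a 24 mm clay ball of about 12 g; all start in the square cup
- ball2_center (a point): centre of seed ball 3 of 7, a 24 mm clay ball of about 12 g; all start in the square cup
- ball3_center (a point): centre of seed ball 4 of 7, a 24 mm clay ball of about 12 g; all start in the square cup
- ball4_center (a point): centre of seed ball 5 of 7, a 24 mm clay ball of about 12 g; all start in the square cup
- ball5_center (a point): centre of seed ball 6 of 7, a 24 mm clay ball of about 12 g; all start in the square cup
- ball6_center (a point): centre of seed ball 7 of 7, a 24 mm clay ball of about 12 g; all start in the square cup
- pan (a point): centre of the top of the steel pan of the low bench scale (fixed): pan 130 mm (x) by 140 mm (y), its top 30 mm above the table; x and y run along its edges, a 22 mm wide display strip lies at its -x side, lower than the pan
- hopper_in (a point): centre of the inner floor of the feeder's square steel hopper (fixed): inside 166 mm by 166 mm, walls 4 mm, rim 81 mm above this point (115 mm above the table); x and y run along its sides
- dial_grip (a point): on the upright axis of the feeder's rate dial, at the height to grip (73 mm above the table); the dial is on the panel at the hopper's -x side, 155 mm from the hopper's centre. A 44 mm disc with a black grip bar 42 mm long, 14 mm wide, its top 80 mm above the table. This frame turns with it: x runs along the bar; the white pointer line on the bar points to -x
- dial (a joint): angle of the rate dial in rad, growing as it turns clockwise seen from above, 0 to 3.0; at 0 the pointer points to the -x of the hopper. The scale's eleven marks are 0.3 rad apart from 0 to 3.0; the long thick mark is the eighth, at 2.1. It stays where it is left
- dial_mark (a point): middle of the long thick mark on the panel, 46 mm from the dial's axis
- beaker: bystander: round grey plastic beaker, 66 mm across, 100 mm tall, empty, loose in the caddy's other bay. Origin: centre of its underside
- sprayer: bystander: white bottle 60 mm across, 170 mm tall, loose. Origin: centre of its underside
- clay_pot: bystander: small terracotta pot 76 mm across, 60 mm tall, loose. Origin: centre of its underside
- brush: bystander: small wooden-handled brush 160 mm long lying along its x, loose. Origin: under its middle
- jar: bystander: capped glass jar 68 mm across, 90 mm tall, loose. Origin: centre of its underside
Not all that is in view belongs to the job. Leave any purple or yellow look-alike of the cup alone.

How it is judged:
By the outcome, as a careful person would: the job done as asked, in the order asked, and still so for the second after the job is handed in, with the robot touching nothing.
It also fails if it takes over 72 s, if anything falls off the work surface, if the arm or the gripper's body presses on something with over 40 N, if the wrist force passes 120 N, or if a joint passes its speed limit or range.

## Working session

There is one attempt and no reset: what is moved stays moved. The work goes in short steps, Python scripts to look and compute and a shell command to move; the robot and the scene stay as the last step left them, time stands still between calls to the robot, and variables do not carry over. Pictures are saved under pics/ and viewed, at most 10 in all, crops included, and the job is handed in when it is done.

```bash
ls; mkdir -p pics; cat > h.py <<'E'
import numpy as np, cv2, pickle
from rig import manip
def grab(n,tag):
    im=manip.get_image(n); pickle.dump(im,open(f'pics/{n}_{tag}.pkl','wb')); cv2.imwrite(f'pics/{n}_{tag}.png',im['pixels']); return im
def load(n,tag): return pickle.load(open(f'pics/{n}_{tag}.pkl','rb'))
def K(im): return np.array([[im['fx'],0,im['cx']],[0,im['fy'],im['cy']],[0,0,1.]])
def rays(im,px):
    u=cv2.undistortPoints(np.array(px,float).reshape(-1,1,2),K(im),np.array(im['D'],float))[:,0]
    P=np.array(im['pose']); d=np.c_[u,np.ones(len(u))]@P[:3,:3].T
    return P[:3,3],d
def onplane(im,px,z):
    o,d=rays(im,px); return o+d*((z-o[2])/d[:,2])[:,None]
def cloud(im):
    v,u=np.mgrid[0:480,0:640]; o,d=rays(im,np.c_[u.ravel(),v.ravel()])
    P=o+d*im['depth'].reshape(-1,1); P[im['depth'].ravel()==0]=np.nan; return P.reshape(480,640,3)
def proj(im,pts):
    P=np.linalg.inv(np.array(im['pose'])); r=cv2.Rodrigues(P[:3,:3])[0]
    return cv2.projectPoints(np.array(pts,float).reshape(-1,1,3),r,P[:3,3],K(im),np.array(im['D'],float))[0][:,0]
E
python3 - <<'E'
from h import *
for n in('top','side'):
    im=grab(n,'a'); print(n,np.round(im['pose'],3).tolist(),im['fx'])
s=manip.get_state();print(s, manip.grip_point_offset)
E
```

```text
pics
top [[-0.106, -0.972, 0.21, 0.33], [-0.994, 0.104, -0.022, 0.06], [-0.0, -0.211, -0.977, 1.196], [0.0, 0.0, 0.0, 1.0]] 532.6722286280768
side [[-0.96, -0.222, 0.168, 0.395], [-0.278, 0.729, -0.625, 0.74], [0.016, -0.647, -0.762, 0.942], [0.0, 0.0, 0.0, 1.0]] 448.2921477472767
{'clock': 0.1, 'qpos': array([ 1.07199790e+00,  2.76533371e-01,  1.50597430e+00, -2.74173369e-06,
        1.36068744e+00, -1.20997318e-01]), 'qd': array([ 0.00087327, -0.00147733, -0.0025436 , -0.00026463, -0.00100735,
       -0.001109  ]), 'effort': array([ 1.12037549e-03, -4.17699766e+01, -2.46402866e+01, -3.32540856e-05,
        5.82006003e-03, -3.45310170e-06]), 'position': array([0.21189258, 0.53405063, 0.23053812]), 'ee_rot': array([-2.43066763e-04,  1.87778780e-01,  9.82211020e-01, -7.63469464e-04]), 'contact_force': array([ 0.66880042, -0.03099025,  0.38025949]), 'moment': array([ 0.05596161,  0.03287035, -0.01960378]), 'gripper_force': 0.0, 'width': 0.085206122448436} 0.0187
```

View pics/top_a.png

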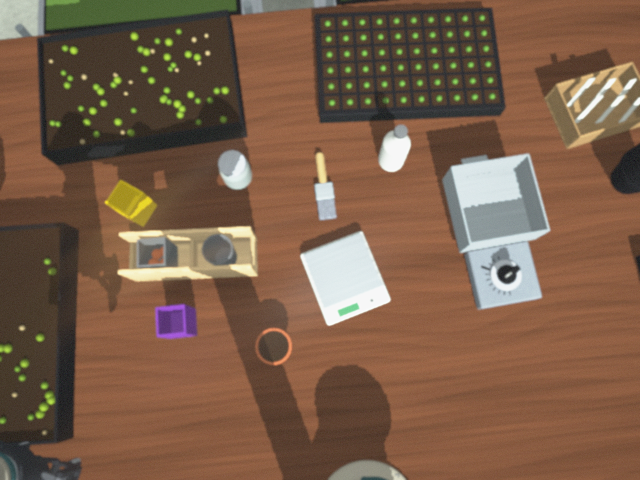

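View pics/side_a.png

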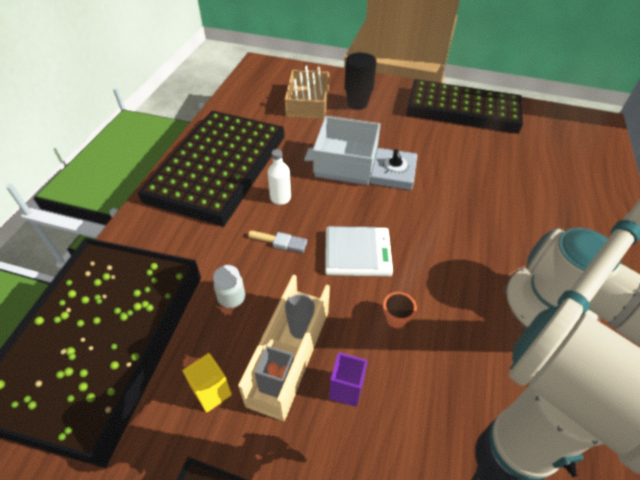

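The top view shows the caddy at about px (188,253), with the cup and balls in its left (+y) bay at (153,252) and the beaker at (219,250). The scale is at (345,278), the hopper at (497,203) and the dial at (505,273). The yellow and purple cups are decoys. The side view agrees, with the cup at (273,370) and the dial at (396,160).

```bash
python3 - <<'E'
from h import *
def rep(name,pts):
    pts=pts[:,:2].astype(np.float32)*1000
    if len(pts)<4: print(name,'few');return
    (c,s,a)=cv2.minAreaRect(pts); print(name,len(pts),np.round(c,1),np.round(s,1),round(a,1))
for n in('top','side'):
    im=load(n,'a'); P=cloud(im); hsv=cv2.cvtColor(im['pixels'],cv2.COLOR_BGR2HSV); H,S,V=[hsv[...,i].astype(int) for i in range(3)]
    x,y,z=P[...,0],P[...,1],P[...,2]
    def roi(u0,v0,u1,v1):
        m=np.zeros(z.shape,bool); m[v0:v1,u0:u1]=1; return m
    R=dict(top=dict(cup=(130,232,177,272),caddy=(112,220,264,288),beak=(198,228,240,275),scale=(295,225,395,330),hop=(440,150,552,255),dial=(480,245,530,300)),
           side=dict(cup=(250,340,296,400),caddy=(232,270,335,425),beak=(284,288,320,345),scale=(318,220,400,282),hop=(305,110,385,190),dial=(375,140,420,190)))[n]
    print(n)
    g=lambda k,a,b:roi(*R[k])&(z>a)&(z<b)
    for k in R: print(k,'z pct',np.round(np.nanpercentile(z[roi(*R[k])],[2,10,25,50,75,90,98])*1000))
    rep('cup rim',P[g('cup',.1,.115)&(S<70)])
    rep('beaker rim',P[g('beak',.1,.115)&(S<70)])
    rep('caddy',P[g('caddy',.105,.12)&(S>70)])
    rep('pan',P[g('scale',.027,.04)&(S<60)])
    rep('hop',P[g('hop',.108,.122)])
    rep('dialbar',P[g('dial',.073,.09)&(V<90)])
    rep('dialdisc',P[g('dial',.045,.09)])
E
python3 - <<'E'
import cv2,sys; sys.path.insert(0,'.')
a=cv2.imread('pics/top_a.png')
b=cv2.imread('pics/side_a.png')
c1=cv2.resize(a[235:315,455:555],(400,320),interpolation=cv2.INTER_CUBIC)
c2=cv2.resize(a[220:300,110:210],(400,320),interpolation=cv2.INTER_CUBIC)
c3=cv2.resize(b[140:190,365:427],(397,280),interpolation=cv2.INTER_CUBIC)
c4=cv2.resize(b[325:405,235:335],(400,280),interpolation=cv2.INTER_CUBIC)
import numpy as np
c3=cv2.resize(c3,(400,280))
cv2.imwrite('pics/crops.png',np.vstack([np.hstack([c1,c2]),np.hstack([c3,c4])]))
E
```

```text
top
cup z pct [ 23.  34.  50.  83. 107. 111. 114.]
caddy z pct [ -4.  -1.   1.  19.  82. 110. 114.]
beak z pct [  6.  10.  23.  75. 106. 112. 114.]
scale z pct [-4. -2.  0.  5. 29. 32. 34.]
hop z pct [ -3.  -0.   4.  35.  59. 102. 116.]
dial z pct [32. 34. 36. 38. 41. 50. 80.]
cup rim 542 [578.7 388.4] [102.3  85.7] 85.8
beaker rim 343 [570.5 248.2] [81.1 86.9] 85.7
caddy 538 [575.8 322.4] [275.5  89.7] 86.4
pan 3509 [496.8  -7.5] [165.7 145.4] 15.1
hop 916 [ 615.9 -349.4] [176.5 176.8] 3.8
dialbar 76 [ 460.  -357.1] [13.3 37. ] 35.5
dialdisc 408 [ 483.9 -349.6] [112.9  59.4] 22.7
side
cup z pct [ -0.   9.  39.  69. 102. 110. 113.]
caddy z pct [ -3.  -1.   0.   3.  61. 104. 113.]
beak z pct [ -1.   5.  28.  68.  99. 110. 113.]
scale z pct [-3. -1.  1. 23. 30. 31. 33.]
hop z pct [ -5.  -2.   1.  34.  71. 101. 114.]
dial z pct [-5. -2. -0. 32. 37. 43. 78.]
cup rim 597 [581.8 409.2] [97.  86.4] 86.9
beaker rim 292 [561.1 269. ] [ 63.5 139.3] 41.9
caddy 621 [578.1 321.6] [278.1  88.7] 86.2
pan 2012 [500.2  -7.8] [163.8 143.8] 14.9
hop 396 [ 617.4 -347.6] [175.1 179.6] 3.6
dialbar 29 [ 464.2 -355.3] [11.6 39.2] 25.3
dialdisc 172 [ 498.2 -367.7] [ 64.6 124. ] 59.6
```

View pics/crops.png

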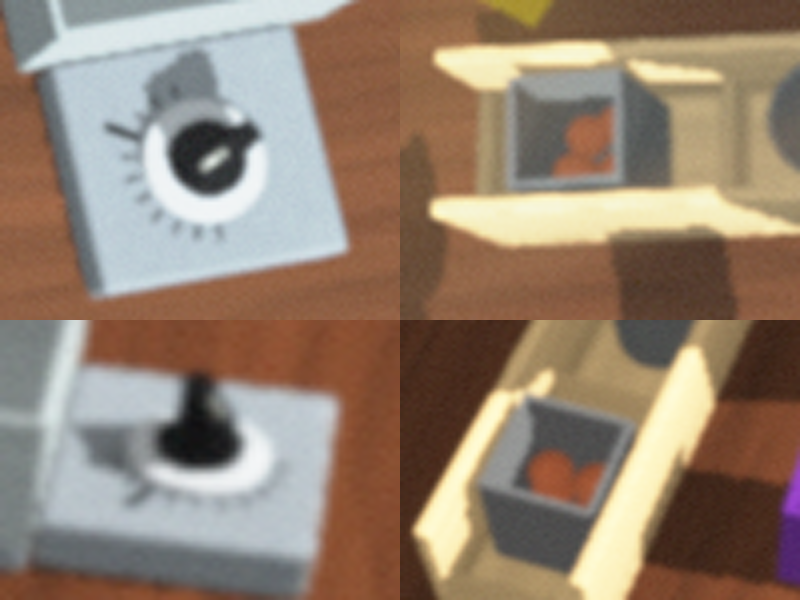

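The crops show cup rim corners in the top view at about (137,237), (167,237), (165.5,266) and (137.5,267.5). The dial's white pointer points lower-left in the top view, from about (512,272) to (505,277), and the long mark is at about (485.5,267.5).

```bash
python3 - <<'E'
from h import *
T=load('top','a');S=load('side','a')
ct=[(137,237.5),(167,237),(165.5,266.2),(137.5,267.5)]
cs=[(267,347.3),(293.75,353.6),(284.25,379.9),(255.5,372.7)]  # order unknown
def tri(a,b):
    o1,d1=rays(T,[a]);o2,d2=rays(S,[b]);d1=d1[0];d2=d2[0]
    A=np.c_[d1,-d2];t=np.linalg.lstsq(A,o2-o1,rcond=None)[0]
    return (o1+d1*t[0]+o2+d2*t[1])/2
pt=onplane(T,ct,.108);ps=onplane(S,cs,.108)
for nm,p in(('top',pt),('side',ps)):
    c,s,a=cv2.minAreaRect((p[:,:2]*1000).astype(np.float32));print(nm,p[:,:2].round(4).tolist(),np.round(c,1),np.round(s,1),round(a,1))
# triangulate nearest match heights
for i,p in enumerate(pt):
    j=np.argmin(np.linalg.norm(ps[:,:2]-p[:2],axis=1)); print('tri',tri(ct[i],cs[j]).round(4))
# pan profile
for n,im,R in(('top',T,(295,225,395,330)),('side',S,(318,220,400,282))):
    P=cloud(im);hsv=cv2.cvtColor(im['pixels'],cv2.COLOR_BGR2HSV)
    m=np.zeros((480,640),bool);m[R[1]:R[3],R[0]:R[2]]=1
    m&=(hsv[...,1]<70)&(P[...,2]>.012)&(P[...,2]<.05);q=P[m];a=np.radians(15);
    l=np.c_[(q[:,0]-.5)*np.cos(a)+(q[:,1]+.008)*np.sin(a),-(q[:,0]-.5)*np.sin(a)+(q[:,1]+.008)*np.cos(a),q[:,2]]*1000
    for b in range(-95,95,8):
        k=(l[:,0]>b)&(l[:,0]<b+8)
        if k.sum()>5:print(n,b,k.sum(),np.median(l[k,2]).round(1),np.percentile(l[k,1],[2,98]).round(0))
# dial
c1=lambda x,y:(455+x/4,235+y/4)
print('mark',onplane(T,[c1(122,130)],.036).round(4))
print('pointer tips top z.080',onplane(T,[c1(199,169),c1(229,150)],.08).round(4))
print('bar far end',onplane(T,[c1(257,132)],.08).round(4))
hs=cv2.cvtColor(T['pixels'],cv2.COLOR_BGR2GRAY)
ring=[(145,155),(268,155),(207,222)]
print('ring',onplane(T,[c1(*r) for r in ring],.038).round(4))
E
```

```text
top [[0.6128, 0.4203], [0.6072, 0.3573], [0.5454, 0.3632], [0.5488, 0.4214]] [578.2 391.7] [63.3 63.9] 84.9
side [[0.6057, 0.3662], [0.5496, 0.3638], [0.5498, 0.4208], [0.6081, 0.423]] [578.9 393.4] [60.7 56.9] 2.2
tri [0.6114 0.4214 0.1044]
tri [0.6096 0.3606 0.0957]
tri [0.5477 0.3635 0.107 ]
tri [0.5491 0.4212 0.1089]
top -95 55 19.8 [-67.  70.]
top -87 245 23.9 [-71.  72.]
top -79 177 24.3 [-72.  73.]
top -71 205 24.1 [-71.  74.]
top -63 248 24.5 [-71.  72.]
top -55 262 29.3 [-70.  72.]
top -47 241 30.5 [-70.  73.]
top -39 245 30.3 [-71.  72.]
top -31 244 30.4 [-70.  72.]
top -23 241 30.1 [-71.  73.]
top -15 244 30.3 [-70.  73.]
top -7 240 30.0 [-70.  72.]
top 1 240 30.2 [-69.  73.]
top 9 243 30.2 [-71.  73.]
top 17 235 30.2 [-69.  73.]
top 25 235 30.2 [-71.  72.]
top 33 237 30.0 [-71.  73.]
top 41 242 30.4 [-69.  73.]
top 49 230 30.3 [-69.  73.]
top 57 233 29.9 [-70.  72.]
top 65 240 29.9 [-70.  74.]
top 73 178 27.3 [-70.  72.]
top 81 13 19.4 [-62.  68.]
side -87 113 23.5 [-67.  73.]
side -79 111 24.3 [-70.  74.]
side -71 110 24.0 [-69.  75.]
side -63 139 24.3 [-69.  75.]
side -55 121 27.4 [-71.  74.]
side -47 146 30.0 [-67.  74.]
side -39 136 30.1 [-65.  73.]
side -31 145 29.9 [-66.  73.]
side -23 146 29.6 [-66.  75.]
side -15 142 30.2 [-66.  72.]
side -7 144 30.0 [-67.  74.]
side 1 142 30.0 [-65.  74.]
side 9 140 29.8 [-65.  74.]
side 17 141 30.0 [-65.  75.]
side 25 142 29.6 [-65.  75.]
side 33 142 30.1 [-66.  75.]
side 41 157 30.0 [-64.  75.]
side 49 139 30.1 [-68.  74.]
side 57 141 29.4 [-67.  75.]
side 65 140 30.0 [-66.  75.]
side 73 138 27.7 [-66.  74.]
side 81 44 21.1 [-67.  73.]
mark [[ 0.4817 -0.32    0.036 ]]
pointer tips top z.080 [[ 0.4509 -0.3429  0.08  ]
 [ 0.4592 -0.3606  0.08  ]]
bar far end [[ 0.4671 -0.3773  0.08  ]]
ring [[ 0.4663 -0.3296  0.038 ]
 [ 0.459  -0.3975  0.038 ]
 [ 0.4261 -0.3572  0.038 ]]
```

```bash
cat > s.py <<'E'
from rig import manip;import numpy as np,json
s=manip.get_state()
open('log.jsonl','a').write(json.dumps([list(s['qpos']),list(s['position']),list(s['ee_rot'])])+'\n')
print('t',round(s['clock'],2),'q',s['qpos'].round(3),'p',s['position'].round(4),'rot',s['ee_rot'].round(4),'F',s['contact_force'].round(1),'w',round(s['width'],4),'g',round(s['gripper_force'],1))
E
python3 s.py
R='{"jaw":1,"tx":36.7,"ty":-14.2,"tz":1,"az":19.7}'
python3 -m pendant '[{"jaw":1,"tx":36.7,"ty":-14.2,"tz":1,"az":19.7},{"jaw":1,"tx":36.7,"ty":-14.2,"tz":1,"az":19.7},{"jaw":1,"tx":36.7,"ty":-14.2,"tz":1,"az":19.7},{"jaw":1,"tx":36.7,"ty":-14.2,"tz":1,"az":19.7},{"jaw":1,"tx":36.7,"ty":-14.2,"tz":1,"az":19.7},{"jaw":1,"tx":36.7,"ty":-14.2,"tz":1,"az":19.7},{"jaw":1,"tx":36.7,"ty":-14.2,"tz":1,"az":19.7},{"jaw":1,"tx":36.7,"ty":-14.2,"tz":1,"az":19.7},{"jaw":1,"tx":36.7,"ty":-14.2,"tz":1,"az":19.7}]'
python3 s.py
```

```text
t 0.1 q [ 1.072  0.277  1.506 -0.     1.361 -0.121] p [0.2119 0.5341 0.2305] rot [-2.000e-04  1.878e-01  9.822e-01 -8.000e-04] F [ 0.7 -0.   0.4] w 0.0852 g 0.0
t 0.1 q [ 1.072  0.277  1.506 -0.     1.361 -0.121] p [0.2119 0.5341 0.2305] rot [-2.000e-04  1.878e-01  9.822e-01 -8.000e-04] F [ 0.7 -0.   0.4] w 0.0852 g 0.0invalid input at $[0]: expected keys jaw, tx, ty, tz, ax, ay, az
```

```bash
python3 -m pendant '[{"jaw":1,"tx":36.7,"ty":-14.2,"tz":1,"ax":0,"ay":0,"az":19.7},{"jaw":1,"tx":36.7,"ty":-14.2,"tz":1,"ax":0,"ay":0,"az":19.7},{"jaw":1,"tx":36.7,"ty":-14.2,"tz":1,"ax":0,"ay":0,"az":19.7},{"jaw":1,"tx":36.7,"ty":-14.2,"tz":1,"ax":0,"ay":0,"az":19.7},{"jaw":1,"tx":36.7,"ty":-14.2,"tz":1,"ax":0,"ay":0,"az":19.7},{"jaw":1,"tx":36.7,"ty":-14.2,"tz":1,"ax":0,"ay":0,"az":19.7},{"jaw":1,"tx":36.7,"ty":-14.2,"tz":1,"ax":0,"ay":0,"az":19.7},{"jaw":1,"tx":36.7,"ty":-14.2,"tz":1,"ax":0,"ay":0,"az":19.7},{"jaw":1,"tx":36.7,"ty":-14.2,"tz":1,"ax":0,"ay":0,"az":19.7}]'
python3 s.py
```

```text
clock: 1.23
position: [0.5772, 0.3933, 0.2411]
ee_rot: [-0.001, 0.016, 1.0, 0.0]
contact_force: [-0.6, 0.5, 0.6]
width: 0.0854
gripper_force: 0.0
t 1.23 q [ 4.980e-01  4.620e-01  1.191e+00  1.000e-03  1.490e+00 -1.040e+00] p [0.5772 0.3933 0.2411] rot [-1.000e-03  1.630e-02  9.999e-01  1.000e-04] F [-0.6  0.5  0.6] w 0.0854 g 0.0
```

```bash
python3 -m pendant '[{"jaw":1,"tx":0,"ty":0,"tz":-5,"ax":0,"ay":0,"az":0},{"jaw":1,"tx":0,"ty":0,"tz":-9,"ax":0,"ay":0,"az":0},{"jaw":1,"tx":0,"ty":0,"tz":-12,"ax":0,"ay":0,"az":0},{"jaw":1,"tx":0,"ty":0,"tz":-14.5,"ax":0,"ay":0,"az":0},{"jaw":1,"tx":0,"ty":0,"tz":-16.5,"ax":0,"ay":0,"az":0},{"jaw":1,"tx":0,"ty":0,"tz":-17.6,"ax":0,"ay":0,"az":0},{"jaw":1,"tx":0,"ty":0,"tz":-17.6,"ax":0,"ay":0,"az":0}]'
python3 s.py; python3 - <<'E'
from h import *
a=grab('top','b')['pixels'][210:290,100:200];b=grab('side','b')['pixels'][290:410,225:345]
cv2.imwrite('pics/b.png',np.hstack([cv2.resize(a,(400,400),interpolation=2),cv2.resize(b,(400,400),interpolation=2)]))
E
```

```text
clock: 2.1
position: [0.5776, 0.3931, 0.0651]
ee_rot: [-0.001, 0.016, 1.0, -0.0]
contact_force: [0.3, -0.1, 0.1]
width: 0.0853
gripper_force: 0.0
t 2.1 q [ 0.498  0.574  1.443  0.     1.126 -1.041] p [0.5776 0.3931 0.0651] rot [-6.000e-04  1.620e-02  9.999e-01 -2.000e-04] F [ 0.3 -0.1  0.1] w 0.0853 g 0.0
```

View pics/b.png

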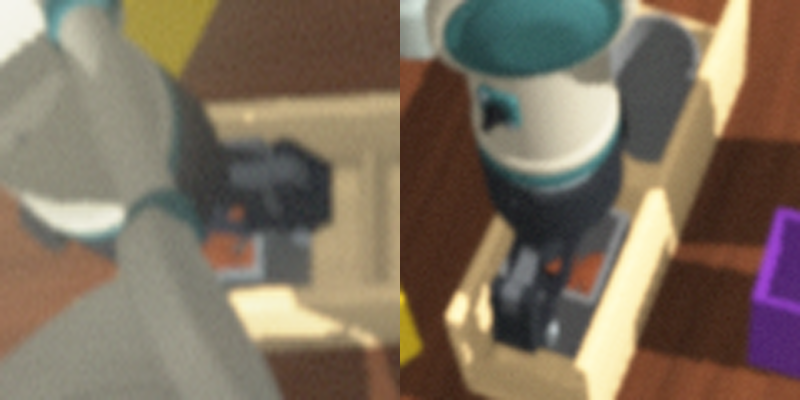

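The fingers straddle the cup on its ±y sides with no contact force. In the side crop, the near finger is at about (525,300), outside the rim. I'll close and lift.

```bash
python3 -m pendant '[{"jaw":0.2,"tx":0,"ty":0,"tz":0,"ax":0,"ay":0,"az":0},{"jaw":-0.2,"tx":0,"ty":0,"tz":0,"ax":0,"ay":0,"az":0},{"jaw":-0.2,"tx":0,"ty":0,"tz":0,"ax":0,"ay":0,"az":0},{"jaw":-0.2,"tx":0,"ty":0,"tz":0,"ax":0,"ay":0,"az":0},{"jaw":-0.2,"tx":0,"ty":0,"tz":0,"ax":0,"ay":0,"az":0},{"jaw":-0.2,"tx":0,"ty":0,"tz":0.5,"ax":0,"ay":0,"az":0},{"jaw":-0.2,"tx":0,"ty":0,"tz":1.5,"ax":0,"ay":0,"az":0},{"jaw":-0.2,"tx":0,"ty":0,"tz":1.5,"ax":0,"ay":0,"az":0}]' 45; python3 s.py
```

```text
clock: 3.2
position: [0.5797, 0.3928, 0.0811]
ee_rot: [0.001, 0.017, 1.0, 0.0]
contact_force: [0.4, 0.7, -2.9]
width: 0.0598
gripper_force: 48.9
t 3.2 q [ 0.496  0.561  1.424  0.     1.156 -1.041] p [0.5797 0.3928 0.0811] rot [7.000e-04 1.700e-02 9.999e-01 5.000e-04] F [ 0.4  0.7 -2.9] w 0.0598 g 48.9
```

```bash
python3 -m pendant '[{"jaw":-0.2,"tx":0,"ty":0,"tz":2,"ax":0,"ay":0,"az":0},{"jaw":-0.2,"tx":0,"ty":0,"tz":5,"ax":0,"ay":0,"az":0},{"jaw":-0.2,"tx":0,"ty":0,"tz":8,"ax":0,"ay":0,"az":0},{"jaw":-0.2,"tx":0,"ty":0,"tz":12,"ax":0,"ay":0,"az":0},{"jaw":-0.2,"tx":0,"ty":0,"tz":15,"ax":0,"ay":0,"az":0},{"jaw":-0.2,"tx":-0.5,"ty":-2,"tz":16.5,"ax":0,"ay":0,"az":0},{"jaw":-0.2,"tx":-1,"ty":-6,"tz":17,"ax":0,"ay":0,"az":-1},{"jaw":-0.2,"tx":-1.7,"ty":-10,"tz":17,"ax":0,"ay":0,"az":-2},{"jaw":-0.2,"tx":-2.6,"ty":-15,"tz":17,"ax":0,"ay":0,"az":-2.5},{"jaw":-0.2,"tx":-3.5,"ty":-20,"tz":17,"ax":0,"ay":0,"az":-3}]'; python3 s.py
python3 -m pendant '[{"jaw":-0.2,"tx":-0.9,"ty":-5,"tz":0,"ax":0,"ay":0,"az":-1},{"jaw":-0.2,"tx":-1.8,"ty":-10,"tz":0,"ax":0,"ay":0,"az":-2},{"jaw":-0.2,"tx":-2.6,"ty":-15,"tz":0,"ax":0,"ay":0,"az":-2.7},{"jaw":-0.2,"tx":-3.2,"ty":-18,"tz":0,"ax":0,"ay":0,"az":-3.3},{"jaw":-0.2,"tx":-3.4,"ty":-19.5,"tz":-1,"ax":0,"ay":0,"az":-3.3},{"jaw":-0.2,"tx":-3.4,"ty":-19.5,"tz":-3,"ax":0,"ay":0,"az":-3.3},{"jaw":-0.2,"tx":-3.4,"ty":-19.5,"tz":-3,"ax":0,"ay":0,"az":-3.3}]'; python3 s.py
```

```text
clock: 4.45
position: [0.5422, 0.1897, 0.2492]
ee_rot: [-0.001, 0.043, 0.999, -0.001]
contact_force: [0.8, 0.4, -1.9]
width: 0.0593
gripper_force: 49.3
t 4.45 q [ 2.160e-01  2.670e-01  1.473e+00 -1.000e-03  1.404e+00 -1.268e+00] p [0.5422 0.1897 0.2492] rot [-1.200e-03  4.330e-02  9.991e-01 -8.000e-04] F [ 0.8  0.4 -1.9] w 0.0593 g 49.3
clock: 5.32
position: [0.5079, -0.0022, 0.2179]
ee_rot: [-0.003, 0.072, 0.997, 0.0]
contact_force: [-1.0, 0.2, -2.0]
width: 0.0595
gripper_force: 49.3
t 5.33 q [-0.142  0.186  1.661  0.     1.3   -1.569] p [ 0.5079 -0.0022  0.2179] rot [-2.800e-03  7.190e-02  9.974e-01  4.000e-04] F [-1.   0.2 -2. ] w 0.0595 g 49.3
```

```bash
python3 -m pendant '[{"jaw":-0.2,"tx":0,"ty":0,"tz":-3,"ax":0,"ay":0,"az":0},{"jaw":-0.2,"tx":0,"ty":0,"tz":-6,"ax":0,"ay":0,"az":0},{"jaw":-0.2,"tx":0,"ty":0,"tz":-9,"ax":0,"ay":0,"az":0},{"jaw":-0.2,"tx":0,"ty":0,"tz":-11,"ax":0,"ay":0,"az":0},{"jaw":-0.2,"tx":0,"ty":0,"tz":-12.2,"ax":0,"ay":0,"az":0},{"jaw":-0.2,"tx":0,"ty":0,"tz":-12.6,"ax":0,"ay":0,"az":0},{"jaw":-0.2,"tx":0,"ty":0,"tz":-12.8,"ax":0,"ay":0,"az":0},{"jaw":-0.2,"tx":0,"ty":0,"tz":-12.8,"ax":0,"ay":0,"az":0}]'; python3 s.py
```

```text
clock: 6.32
position: [0.5106, -0.0025, 0.0929]
ee_rot: [0.001, 0.072, 0.997, 0.0]
contact_force: [-0.2, 1.2, -1.7]
width: 0.0596
gripper_force: 49.5
t 6.33 q [-0.141  0.3    1.85   0.     0.99  -1.568] p [ 0.5106 -0.0025  0.0929] rot [6.000e-04 7.190e-02 9.974e-01 0.000e+00] F [-0.2  1.2 -1.7] w 0.0596 g 49.5
```

```bash
python3 -m pendant '[{"jaw":-0.2,"tx":0,"ty":0,"tz":-0.2,"ax":0,"ay":0,"az":0},{"jaw":-0.2,"tx":0,"ty":0,"tz":-0.4,"ax":0,"ay":0,"az":0},{"jaw":-0.2,"tx":0,"ty":0,"tz":-0.5,"ax":0,"ay":0,"az":0},{"jaw":-0.2,"tx":0,"ty":0,"tz":-0.5,"ax":0,"ay":0,"az":0}]'; python3 s.py;
```

```text
clock: 6.82
position: [0.5104, -0.0026, 0.0885]
ee_rot: [0.001, 0.072, 0.997, -0.0]
contact_force: [-1.8, 0.5, 6.0]
width: 0.0597
gripper_force: 50.2
t 6.83 q [-0.142  0.305  1.856  0.     0.98  -1.568] p [ 0.5104 -0.0026  0.0885] rot [ 5.000e-04  7.190e-02  9.974e-01 -0.000e+00] F [-1.8  0.5  6. ] w 0.0597 g 50.2
```

```bash
python3 -m pendant '[{"jaw":0.2,"tx":0,"ty":0,"tz":0,"ax":0,"ay":0,"az":0},{"jaw":1,"tx":0,"ty":0,"tz":0,"ax":0,"ay":0,"az":0},{"jaw":1,"tx":0,"ty":0,"tz":0,"ax":0,"ay":0,"az":0},{"jaw":1,"tx":0,"ty":0,"tz":0,"ax":0,"ay":0,"az":0},{"jaw":1,"tx":0,"ty":0,"tz":4,"ax":0,"ay":0,"az":0},{"jaw":1,"tx":0,"ty":0,"tz":9,"ax":0,"ay":0,"az":0},{"jaw":1,"tx":-4,"ty":0,"tz":12,"ax":0,"ay":0,"az":0},{"jaw":1,"tx":-9,"ty":0,"tz":13,"ax":0,"ay":0,"az":0},{"jaw":1,"tx":-14,"ty":0,"tz":13,"ax":0,"ay":0,"az":0},{"jaw":1,"tx":-14,"ty":0,"tz":13,"ax":0,"ay":0,"az":0}]'; python3 s.py
python3 - <<'E'
from h import *
im=grab('top','c');s=grab('side','c')
cv2.imwrite('pics/c.png',np.hstack([cv2.resize(im['pixels'][210:335,280:405],(400,400),interpolation=2),cv2.resize(s['pixels'][180:300,300:420],(400,400),interpolation=2)]))
import json
from scipy.optimize import least_squares
L=[json.loads(l) for l in open('log.jsonl')]
# planar model: j4=0; fit
def f(p):
    a,h,L1,L2,L3,e,b=p;out=[]
    for q,x,r in L:
        A=q[1];B=A+q[2];
        rr=a+L1*np.sin(A)+L2*np.sin(B)+e*np.cos(B)+L3*np.sin(B+q[4])
        z=h+L1*np.cos(A)+L2*np.cos(B)-e*np.sin(B)+L3*np.cos(B+q[4])
        c,s=np.cos(q[0]),np.sin(q[0])
        out+=[rr*c-b*s-x[0],rr*s+b*c-x[1],z-x[2]]
    return np.array(out)
S=least_squares(lambda p:np.r_[f(p),1e-4*(p-[0,.35,.4,.4,.25,0,.07])],[0,.35,.4,.4,.25,0,.07]);print(S.x.round(4),np.abs(f(S.x)).max())
E
```

```text
clock: 8.07
position: [0.3663, -0.002, 0.2172]
ee_rot: [-0.001, 0.072, 0.997, 0.0]
contact_force: [0.4, -0.4, 0.1]
width: 0.085
gripper_force: 0.0
t 8.07 q [-0.196 -0.037  1.913 -0.     1.267 -1.622] p [ 0.3663 -0.002   0.2172] rot [-8.000e-04  7.210e-02  9.974e-01  1.000e-04] F [ 0.4 -0.4  0.1] w 0.085 g 0.0
[-0.      0.1368  0.6297  0.4211  0.3645  0.0604  0.0694] 0.00038499786828744
```

View pics/c.png

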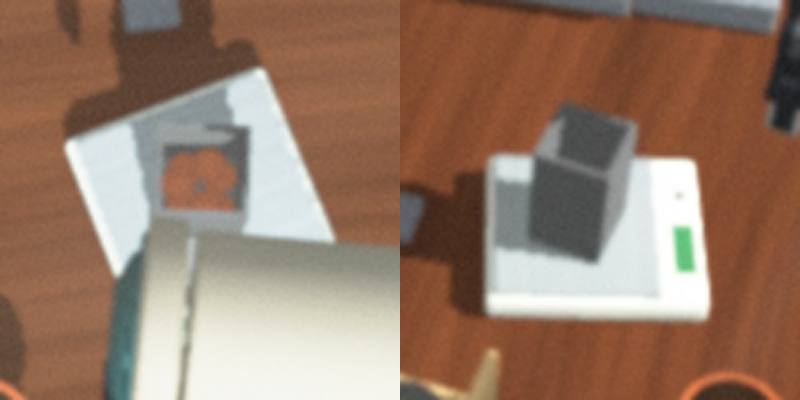

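The cup stands upright and free on the pan with the balls in it, at crop px (203,165) in the top half and (580,180) in the side half. Next I slant the hand partway to learn the wrist geometry.

```bash
python3 -m pendant '[{"jaw":1,"tx":2,"ty":0.4,"tz":0,"ax":-1.5,"ay":-9.9,"az":0},{"jaw":1,"tx":4,"ty":0.8,"tz":0,"ax":-2.9,"ay":-19.8,"az":0},{"jaw":1,"tx":6.8,"ty":1.1,"tz":0,"ax":-4.3,"ay":-29.7,"az":0},{"jaw":1,"tx":6.8,"ty":1.1,"tz":0,"ax":-4.3,"ay":-29.7,"az":0},{"jaw":1,"tx":6.8,"ty":1.1,"tz":0,"ax":-4.3,"ay":-29.7,"az":0}]'; python3 s.py
cat > kin.py <<'E'
import numpy as np, json
from scipy.optimize import least_squares
from scipy.spatial.transform import Rotation as R
def fk(q,p,s4=1,s6=-1):
    a,h,L1,L2,L3,e,b=p
    Rz=R.from_euler('z',q[0]); Y=lambda t:R.from_euler('y',t); Z=lambda t:R.from_euler('z',t)
    x=np.array([a,b,h]); M=Y(q[1]); x=x+M.apply([0,0,L1]); M=M*Y(q[2]); x=x+M.apply([e,0,L2])
    M=M*Z(s4*q[3])*Y(q[4]); x=x+M.apply([0,0,L3]); M=M*Z(s6*q[5]+np.pi*0)
    return Rz.apply(x),Rz*M
def fit():
    L=[json.loads(l) for l in open('log.jsonl')]
    f=lambda p:np.concatenate([fk(q,p)[0]-x for q,x,r in L])
    p0=np.array([0,.35,.4,.4,.25,0,.07])
    S=least_squares(lambda p:np.r_[f(p),1e-4*(p-p0)],p0); return S.x,np.abs(f(S.x)).max(),L
E
python3 - <<'E'
from kin import *
p,e,L=fit();print(p.round(4),e)
q,x,r=L[-1]
for s6 in(1,-1):print(s6,(fk(q,p,1,s6)[1].inv()*R.from_quat([*r[1:],r[0]])).as_rotvec(degrees=True).round(1))
E
```

```text
clock: 8.8
position: [0.4393, 0.0083, 0.2179]
ee_rot: [0.257, 0.069, 0.964, -0.019]
contact_force: [0.2, 0.3, 0.4]
width: 0.0858
gripper_force: 0.0
t 8.8 q [-0.137 -0.176  2.156 -0.006  0.639 -1.56 ] p [0.4393 0.0083 0.2179] rot [ 0.2575  0.0693  0.9636 -0.0186] F [0.2 0.3 0.4] w 0.0858 g 0.0
[-0.      0.1368  0.6297  0.4211  0.3645  0.0604  0.0694] 3.210635868278189e-09
1 [-0. -0. 90.]
-1 [ -0.    0.  -88.8]
```

```bash
cat >> kin.py <<'E'
P=np.array([-0.,.1368,.6297,.4211,.3645,.0604,.0694])
try: P=fit()[0]
except Exception: pass
LO=np.array([-2.89,-.75,.22,-1.18,.11,-2.7]);HI=np.array([2.89,2.08,2.7,4.32,2.71,2.7])
OFF=R.from_euler('z',90,degrees=True)
def FK(q):
    x,M=fk(q,P,1,1); return x,M*OFF
def ik(x,M,q0):
    def f(q):
        X,N=FK(q); return np.r_[X-x,.3*(N.inv()*M).as_rotvec()]
    S=least_squares(f,np.clip(q0,LO+1e-3,HI-1e-3),bounds=(LO,HI),xtol=1e-10,ftol=1e-12)
    return S.x,np.abs(S.fun).max()
def ikm(x,M,seeds):
    best=None
    for s in seeds:
        q,e=ik(x,M,s)
        if e<1e-3:
            m=np.min(np.minimum(q-LO,HI-q)); 
            if best is None or m>best[1]: best=(q,m)
    return best
def cur():
    from rig import manip
    s=manip.get_state(); r=s['ee_rot']; return s['qpos'],s['position'],R.from_quat([*r[1:],r[0]])
def tool(d,y):
    d=d/np.linalg.norm(d); return R.from_matrix(np.c_[np.cross(y,d),y,d])
SEEDS=[[a,b,c,d,e,f] for a in(-.5,.3) for b in(.2,) for c in(1.6,) for d in(-.9,0,1.57,3.) for e in(.6,1.5) for f in(-1.6,0,1.6)]
E
cat > plan.py <<'E'
from kin import *
print(P.round(4))
xp=np.array([.9895,-.1444,0]);yp=np.array([.1444,.9895,0]);z=np.array([0,0,1.])
cup=np.array([.5106,-.0026,.030]); hop=np.array([.6165,-.3485])
for th in(55,62):
  t=np.radians(th)
  for hn,h,y0 in(('-y',-yp,xp),('+y',yp,xp),('+x',xp,yp)):
   for sg in(1,-1):
    d=np.sin(t)*h-np.cos(t)*z; M=tool(d,sg*y0); G=cup+[0,0,.074]-.007*h; T=G+.0187*d
    b=ikm(T,M,SEEDS)
    if b is None: print(th,hn,sg,'no');continue
    print(th,hn,sg,'grasp',b[0].round(2),round(b[1],2))
    rel_mouth=M.inv().apply(cup+[0,0,.1]-T)
    # pour search
    for psi in range(-90,91,15):
      Mu=R.from_euler('z',psi,degrees=True)*M
      hh=R.from_euler('z',psi,degrees=True).apply(h)
      for al in range(0,360,45):
        ax=R.from_euler('z',al,degrees=True).apply(hh)
        q=b[0];ok=True;mm=9
        for tilt in(0,30,60,90,115,130):
          Mt=R.from_rotvec(ax*np.radians(tilt))*Mu
          mouth=np.array([*hop,.22 if tilt<60 else .19])
          T2=mouth-Mt.apply(rel_mouth)
          if tilt==0:
            bb=ikm(T2,Mt,[q]+SEEDS[::3]); 
            if bb is None: ok=False;break
            q,m=bb;q00=q
          else:
            qn,e=ik(T2,Mt,q); m=np.min(np.minimum(qn-LO,HI-qn))
            if e>1e-3 or np.abs(qn-q).max()>1.6: ok=False;break
            q=qn
          # hand clearance
          body=T2-Mt.apply([0,0,1])*.073; mm=min(mm,m)
          if body[2]<.19: ok=False;break
        if ok and mm>.08: print('  pour psi',psi,'al',al,'margin',round(mm,2),q00.round(2),q.round(2),'bodyz',round(body[2],3))
E
time python3 plan.py
```

```text
Still running in the background as job /tmp/bash_jobs.1000/49d7b02c0926 (pid 844). You'll get a notice when it ends.
```

```bash
cat /tmp/bash_jobs.1000/49d7b02c0926/stdout
```

```bash
kill -- -$(cat /tmp/bash_jobs.1000/49d7b02c0926/pid); cat >> kin.py <<'E'
def aik(x,M):
    a,h,L1,L2,L3,e,b=P; W=x-M.apply([0,0,L3]); s=W[0]**2+W[1]**2-b*b
    if s<0:return None
    r=np.sqrt(s)-a; q1=np.arctan2(W[1],W[0])-np.arctan2(b,np.sqrt(s)); zz=W[2]-h; l=np.hypot(L2,e); D=np.hypot(r,zz)
    c=(D*D-L1*L1-l*l)/(2*L1*l)
    if abs(c)>1:return None
    g=np.arccos(c); A=np.arctan2(r,zz)-np.arctan2(l*np.sin(g),L1+l*np.cos(g)); j3=g-np.arctan2(e,L2)
    m=((R.from_euler('z',q1)*R.from_euler('y',A+j3)).inv()*M*OFF.inv()).as_matrix()
    q5=np.arccos(np.clip(m[2,2],-1,1)); q4=np.arctan2(m[1,2],m[0,2]); q6=np.arctan2(m[2,1],-m[2,0])
    if q4<-1.18:q4+=2*np.pi
    q=np.array([q1,A,j3,q4,q5,q6]); return q,np.min(np.minimum(q-LO,HI-q))
E
sed -i 's/^  *b=ikm.*/    b=aik(T,M)/; s/if b is None: print/if b is None or b[1]<0.03: print/' plan.py
python3 - <<'E'
s=open('plan.py').read()
i=s.index("          if tilt==0:");j=s.index("          # hand clear")
s=s[:i]+"""          o=aik(T2,Mt)
          if o is None or o[1]<.05 or (tilt and np.abs(o[0]-q).max()>1.8): ok=False;break
          if tilt==0:q00=o[0]
          q,m=o
"""+s[j:]
s=s.replace("hh=R.","cd=R.").replace(".apply(hh)",".apply(cd)")
open('plan.py','w').write(s)
E
python3 -c "
from kin import *
q,x,M=cur();print(q.round(3),aik(x,M))"
time OMP_NUM_THREADS=1 timeout 200 python3 plan.py
```

```text
[-0.137 -0.176  2.156 -0.006  0.639 -1.56 ] (array([-0.13696496, -0.17568991,  2.15575067, -0.00566382,  0.63932929,
       -1.5604853 ]), np.float64(0.5293292890861326))
[-0.      0.1368  0.6297  0.4211  0.3645  0.0604  0.0694]
55 -y 1 grasp [ 0.36  0.63  1.75 -0.81  1.43  0.91] 0.37
  pour psi -90 al 90 margin 0.2 [-0.48  1.09  0.42 -0.47  2.51  0.99] [-0.95  0.46  2.2   2.16  1.   -1.16] bodyz 0.226
  pour psi -90 al 135 margin 0.2 [-0.48  1.09  0.42 -0.47  2.51  0.99] [-0.99  0.96  1.13  1.12  2.1  -0.1 ] bodyz 0.215
  pour psi -75 al 90 margin 0.36 [-0.41  1.02  0.58 -0.6   2.33  0.81] [-1.05  0.51  2.06  1.77  1.13 -0.98] bodyz 0.226
  pour psi -75 al 135 margin 0.36 [-0.41  1.02  0.58 -0.6   2.33  0.81] [-0.91  1.05  0.9   1.07  2.31 -0.04] bodyz 0.215
  pour psi -60 al 90 margin 0.49 [-0.34  0.94  0.77 -0.69  2.13  0.69] [-1.09  0.57  1.88  1.48  1.31 -0.86] bodyz 0.226
  pour psi -60 al 135 margin 0.18 [-0.34  0.94  0.77 -0.69  2.13  0.69] [-0.84  1.15  0.67  1.06  2.53  0.02] bodyz 0.215
  pour psi -45 al 90 margin 0.41 [-0.28  0.85  0.97 -0.77  1.91  0.61] [-1.09  0.65  1.
[... 6412 characters left out ...]
   2.33  2.87  1.09 -0.91] bodyz 0.22
  pour psi 0 al 135 margin 0.27 [-0.94  0.88  1.    0.77  2.05  2.43] [-0.94  0.51  2.27  2.36  1.12 -0.73] bodyz 0.22
  pour psi 15 al 135 margin 0.34 [-0.86  0.97  0.77  0.69  2.26  2.36] [-1.06  0.55  2.13  1.94  1.2  -0.55] bodyz 0.22
  pour psi 30 al 135 margin 0.24 [-0.79  1.07  0.56  0.59  2.47  2.26] [-1.11  0.6   1.95  1.62  1.32 -0.39] bodyz 0.22
  pour psi 90 al 90 margin 0.08 [-0.47  1.17  0.33 -0.61  2.63  0.87] [-0.93  0.39  2.14  2.02  0.82 -0.97] bodyz 0.232
  pour psi 90 al 135 margin 0.08 [-0.47  1.17  0.33 -0.61  2.63  0.87] [-0.96  0.95  1.06  1.04  2.11 -0.07] bodyz 0.22
62 +x 1 no
62 +x -1 no
real	0m1.511s
user	0m1.380s
sys	0m0.131s
```

```bash
cat > tgt.py <<'E'
from kin import *
xp=np.array([.9895,-.1444,0]);yp=np.array([.1444,.9895,0]);z=np.array([0,0,1.])
cup=np.array([.5106,-.0026,.030]);hop=np.array([.6165,-.3485]);t=np.radians(55)
h=-yp;d=np.sin(t)*h-np.cos(t)*z;MG=tool(d,xp);TG=cup+[0,0,.074]-.007*h+.0187*d
relm=MG.inv().apply(cup+[0,0,.1]-TG)
E
python3 - <<'E'
from tgt import *
q,x,M=cur();v=(MG*M.inv()).as_rotvec(degrees=True);print('rotvec',v.round(1),'TG',TG.round(4),'pre',(TG-.11*d).round(4),'d',d.round(4))
print('hi shift cm',((np.array([.5,.16,.26])-x)*100).round(1))
for f in np.linspace(0,1,6):
    o=aik(x+f*(np.array([.5,.16,.26])-x),R.from_rotvec(np.radians(v*f))*M);print(None if o is None else (o[0].round(2),round(o[1],2)))
E
```

```text
rotvec [-22.3 -16.6 -88.5] TG [ 0.5094 -0.0108  0.0933] pre [0.5224 0.0783 0.1564] d [-0.1183 -0.8106 -0.5736]
hi shift cm [ 6.1 15.2  4.2]
(array([-0.14, -0.18,  2.16, -0.01,  0.64, -1.56]), np.float64(0.53))
(array([ 0.26, -0.08,  2.1 , -0.62,  0.77, -0.5 ]), np.float64(0.56))
(array([ 0.5 ,  0.08,  1.98, -0.79,  1.08,  0.05]), np.float64(0.39))
(array([ 0.6 ,  0.25,  1.8 , -0.79,  1.37,  0.36]), np.float64(0.39))
(array([ 0.62,  0.41,  1.59, -0.75,  1.64,  0.57]), np.float64(0.43))
(array([ 0.6 ,  0.55,  1.37, -0.69,  1.9 ,  0.76]), np.float64(0.49))
```

```bash
python3 -m pendant '[{"jaw":1,"tx":0.6,"ty":1.5,"tz":1,"ax":-2.2,"ay":-1.7,"az":-8.9},{"jaw":1,"tx":1.2,"ty":3,"tz":2,"ax":-4.5,"ay":-3.3,"az":-17.7},{"jaw":1,"tx":1.8,"ty":5,"tz":3,"ax":-6.7,"ay":-5,"az":-26.6},{"jaw":1,"tx":2.4,"ty":7,"tz":4.2,"ax":-8.9,"ay":-6.6,"az":-35.4},{"jaw":1,"tx":3,"ty":9,"tz":4.2,"ax":-11.2,"ay":-8.3,"az":-44.3},{"jaw":1,"tx":3.7,"ty":11,"tz":4.2,"ax":-13.4,"ay":-10,"az":-53.1},{"jaw":1,"tx":4.3,"ty":13,"tz":4.2,"ax":-15.6,"ay":-11.6,"az":-62},{"jaw":1,"tx":4.9,"ty":15,"tz":4.2,"ax":-17.8,"ay":-13.3,"az":-70.8},{"jaw":1,"tx":5.5,"ty":15.2,"tz":4.2,"ax":-20.1,"ay":-14.9,"az":-79.7},{"jaw":1,"tx":6.1,"ty":15.2,"tz":4.2,"ax":-22.3,"ay":-16.6,"az":-88.5}]'; 
python3 -m pendant '[{"jaw":1,"tx":0,"ty":0,"tz":0,"ax":0,"ay":0,"az":0}]'
python3 s.py
python3 - <<'E'
from tgt import *
q,x,M=cur();v=(MG*M.inv()).as_rotvec(degrees=True);print('rotvec',v.round(1),'to pre cm',((TG-.11*d-x)*100).round(2),'to grasp',((TG-x)*100).round(2))
E
```

```text
clock: 10.05
position: [0.5005, 0.1626, 0.2588]
ee_rot: [0.306, 0.621, 0.645, -0.322]
contact_force: [-0.1, -0.1, 1.3]
width: 0.0854
gripper_force: 0.0
clock: 10.18
position: [0.502, 0.1616, 0.2569]
ee_rot: [0.305, 0.62, 0.647, -0.322]
contact_force: [-0.4, 0.1, 0.2]
width: 0.0852
gripper_force: 0.0
t 10.18 q [ 0.628  0.503  1.445 -0.716  1.788  0.647] p [0.502  0.1616 0.2569] rot [ 0.3054  0.6196  0.6473 -0.3223] F [-0.4  0.1  0.2] w 0.0852 g 0.0
rotvec [-2.4 -2.1 -9.7] to pre cm [  2.05  -8.33 -10.06] to grasp [  0.74 -17.25 -16.37]
```

```bash
python3 -m pendant '[{"jaw":1,"tx":0.7,"ty":-2.5,"tz":-3,"ax":-1.2,"ay":-1,"az":-5},{"jaw":1,"tx":1.4,"ty":-5.5,"tz":-6.5,"ax":-2.4,"ay":-2.1,"az":-9.7},{"jaw":1,"tx":2,"ty":-8.3,"tz":-10,"ax":-2.4,"ay":-2.1,"az":-9.7},{"jaw":1,"tx":2,"ty":-8.3,"tz":-10,"ax":-2.4,"ay":-2.1,"az":-9.7},{"jaw":1,"tx":2,"ty":-8.3,"tz":-10,"ax":-2.4,"ay":-2.1,"az":-9.7}]'
python3 s.py
python3 - <<'E'
from tgt import *
q,x,M=cur();v=(MG*M.inv()).as_rotvec(degrees=True);print('rotvec',v.round(1),'to grasp',((TG-x)*100).round(2))
from h import *
im=grab('top','d');s=grab('side','d')
cv2.imwrite('pics/d.png',np.hstack([cv2.resize(im['pixels'][190:340,250:400],(400,400),interpolation=2),cv2.resize(s['pixels'][160:310,290:440],(400,400),interpolation=2)]))
E
```

```text
clock: 10.8
position: [0.5193, 0.0779, 0.1607]
ee_rot: [0.303, 0.672, 0.58, -0.347]
contact_force: [-0.2, 0.5, 0.1]
width: 0.0857
gripper_force: 0.0
t 10.8 q [ 0.484  0.6    1.566 -0.728  1.644  0.836] p [0.5193 0.0779 0.1607] rot [ 0.3029  0.6715  0.5804 -0.3471] F [-0.2  0.5  0.1] w 0.0857 g 0.0
rotvec [-0.1  0.2 -0.1] to grasp [-0.99 -8.88 -6.74]
```

View pics/d.png

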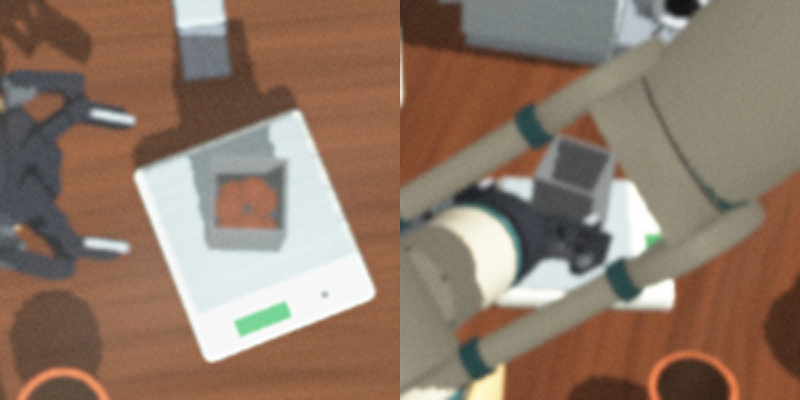

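The fingers at crop rows 118 and 245 point at the cup, whose rim centre is at about (247,203), full px (342.7,266.2). I'll check the cup position by ray.

```bash
python3 - <<'E'
from h import *
im=load('top','d');f=150/400
c=[(250+u*f,190+v*f) for u,v in[(212,157),(287,160),(283,248),(207,248)]]
p=onplane(im,c,.13);print(p.round(4),p.mean(0).round(4))
P=cloud(im);m=np.zeros((480,640),bool);m[243:290,322:364]=1
m&=(P[...,2]>.122)&(P[...,2]<.14);q=(P[m][:,:2]*1000).astype(np.float32);print(cv2.minAreaRect(q),np.median(P[m][:,2]))
E
```

```text
[[ 0.5414  0.0217  0.13  ]
 [ 0.533  -0.0351  0.13  ]
 [ 0.466  -0.0239  0.13  ]
 [ 0.4721  0.0331  0.13  ]] [ 0.5031 -0.001   0.13  ]
((509.88494873046875, -1.71826171875), (59.84331512451172, 60.516258239746094), 81.58273315429688) 0.13033091139181807
```

```bash
python3 -m pendant '[{"jaw":1,"tx":-0.2,"ty":-2,"tz":-1.7,"ax":0,"ay":0.2,"az":0},{"jaw":1,"tx":-0.4,"ty":-4,"tz":-3.3,"ax":0,"ay":0.2,"az":0},{"jaw":1,"tx":-0.7,"ty":-6.3,"tz":-5,"ax":0,"ay":0.2,"az":0},{"jaw":1,"tx":-0.9,"ty":-8,"tz":-6.2,"ax":0,"ay":0.2,"az":0},{"jaw":1,"tx":-1,"ty":-8.8,"tz":-6.6,"ax":0,"ay":0.2,"az":0},{"jaw":1,"tx":-1,"ty":-8.8,"tz":-6.6,"ax":0,"ay":0.2,"az":0}]'; python3 s.py
python3 - <<'E'
from tgt import *
q,x,M=cur();v=(MG*M.inv()).as_rotvec(degrees=True);print('rotvec',v.round(1),'to grasp',((TG-x)*100).round(2))
E
```

```text
clock: 11.65
position: [0.5095, -0.0101, 0.0941]
ee_rot: [0.302, 0.671, 0.581, -0.348]
contact_force: [-0.4, 0.3, -0.5]
width: 0.0853
gripper_force: 0.0
t 11.65 q [ 0.365  0.624  1.748 -0.806  1.435  0.911] p [ 0.5095 -0.0101  0.0941] rot [ 0.302   0.6709  0.5808 -0.3483] F [-0.4  0.3 -0.5] w 0.0853 g 0.0
rotvec [-0.1  0.  -0.1] to grasp [-0.01 -0.08 -0.08]
```

Close with 60 N and lift slowly.

```bash
python3 -m pendant '[{"jaw":0.2,"tx":0,"ty":0,"tz":0,"ax":0,"ay":0,"az":0},{"jaw":-0.2,"tx":0,"ty":0,"tz":0,"ax":0,"ay":0,"az":0},{"jaw":-0.2,"tx":0,"ty":0,"tz":0,"ax":0,"ay":0,"az":0},{"jaw":-0.2,"tx":0,"ty":0,"tz":0,"ax":0,"ay":0,"az":0},{"jaw":-0.2,"tx":0,"ty":0,"tz":0,"ax":0,"ay":0,"az":0},{"jaw":-0.2,"tx":0,"ty":0,"tz":0.5,"ax":0,"ay":0,"az":0},{"jaw":-0.2,"tx":0,"ty":0,"tz":2,"ax":0,"ay":0,"az":0},{"jaw":-0.2,"tx":0,"ty":0,"tz":5,"ax":0,"ay":0,"az":0},{"jaw":-0.2,"tx":0,"ty":0,"tz":8,"ax":0,"ay":0,"az":0},{"jaw":-0.2,"tx":0,"ty":0,"tz":8,"ax":0,"ay":0,"az":0}]' 60; python3 s.py
cat >> tgt.py <<'E'
hp=R.from_euler('z',-30,degrees=True); hh=hp.apply(h); axp=R.from_euler('z',90,degrees=True).apply(hh)
def pour(tilt,zm,back):
    Mt=R.from_rotvec(axp*np.radians(tilt))*hp*MG
    T=np.array([*(hop-back*hh[:2]),zm])-Mt.apply(relm); return T,Mt
E
python3 - <<'E'
from tgt import *
q,x,M=cur();print('hh',hh.round(3),'ax',axp.round(3)); pv=x
for tl,zm,bk in((0,.27,.06),(15,.27,.06),(30,.25,.05),(45,.23,.04),(60,.21,.03),(75,.19,.025),(90,.175,.02),(105,.17,.02),(125,.17,.02)):
    T,Mt=pour(tl,zm,bk);o=aik(T,Mt);print(tl,T.round(4),'step',((T-pv)*100).round(1),'from0',((T-pour(0,.27,.06)[0])*100).round(1),o[0].round(2),round(o[1],2));pv=T
for f in np.linspace(0,1,5):
    T0,M0=pour(0,.27,.06);o=aik(x+f*(T0-x),R.from_euler('z',-30*f,degrees=True)*M);print(o[0].round(2),round(o[1],2))
E
```

```text
clock: 12.9
position: [0.5099, -0.0105, 0.1753]
ee_rot: [0.302, 0.672, 0.58, -0.347]
contact_force: [-0.2, 0.2, -3.2]
width: 0.0594
gripper_force: 64.8
t 12.9 q [ 0.364  0.521  1.683 -0.797  1.549  0.792] p [ 0.5099 -0.0105  0.1753] rot [ 0.3025  0.6719  0.5803 -0.347 ] F [-0.2  0.2 -3.2] w 0.0594 g 64.8
hh [-0.62  -0.785  0.   ] ax [ 0.785 -0.62   0.   ]
0 [ 0.6485 -0.3079  0.2333] step [ 13.9 -29.7   5.8] from0 [0. 0. 0.] [-0.17  0.76  1.02 -0.84  1.83  0.48] 0.34
15 [ 0.6546 -0.3003  0.2324] step [ 0.6  0.8 -0.1] from0 [ 0.6  0.8 -0.1] [-0.23  0.68  1.02 -0.63  1.74  0.42] 0.55
30 [ 0.6544 -0.3005  0.214 ] step [-0.  -0.  -1.8] from0 [ 0.6  0.7 -1.9] [-0.33  0.6   1.09 -0.41  1.6   0.36] 0.77
45 [ 0.6537 -0.3013  0.1981] step [-0.1 -0.1 -1.6] from0 [ 0.5  0.7 -3.5] [-0.44  0.54  1.17 -0.17  1.47  0.25] 0.95
60 [ 0.6522 -0.3033  0.1844] step [-0.2 -0.2 -1.4] from0 [ 0.4  0.5 -4.9] [-0.58  0.51  1.25  0.09  1.37  0.08] 1.03
75 [ 0.6526 -0.3027  0.1725] step [ 0.   0.1 -1.2] from0 [ 0.4  0.5 -6.1] [-0.71  0.51  1.33  0.36  1.33 -0.13] 1.11
90 [ 0.6517 -0.304   0.1667] step [-0.1 -0.1 -0.6] from0 [ 0.3  0.4 -6.7] [-0.83  0.55  1.4   0.62  1.36 -0.35] 1.18
105 [ 0.6522 -0.3033  0.1715] step [0.1 0.1 0.5] from0 [ 0.4  0.5 -6.2] [-0.93  0.61  1.44  0.84  1.45 -0.53] 1.22
125 [ 0.6505 -0.3055  0.1842] step [-0.2 -0.2  1.3] from0 [ 0.2  0.2 -4.9] [-1.02  0.72  1.49  1.09  1.62 -0.71] 1.09
[ 0.36  0.52  1.68 -0.8   1.55  0.79] 0.38
[ 0.21  0.55  1.58 -0.81  1.58  0.72] 0.37
[ 0.06  0.6   1.44 -0.82  1.64  0.65] 0.36
[-0.06  0.67  1.26 -0.83  1.72  0.57] 0.35
[-0.17  0.76  1.03 -0.84  1.83  0.48] 0.34
```

```bash
python3 -m pendant '[{"jaw":-0.2,"tx":0.5,"ty":-1,"tz":1.5,"ax":0,"ay":0,"az":-1},{"jaw":-0.2,"tx":1.5,"ty":-3.5,"tz":3.5,"ax":0,"ay":0,"az":-3.5},{"jaw":-0.2,"tx":3.2,"ty":-7,"tz":5,"ax":0,"ay":0,"az":-7},{"jaw":-0.2,"tx":5,"ty":-11,"tz":5.8,"ax":0,"ay":0,"az":-11},{"jaw":-0.2,"tx":7,"ty":-15,"tz":5.8,"ax":0,"ay":0,"az":-15},{"jaw":-0.2,"tx":9,"ty":-19,"tz":5.8,"ax":0,"ay":0,"az":-19},{"jaw":-0.2,"tx":10.7,"ty":-23,"tz":5.8,"ax":0,"ay":0,"az":-23},{"jaw":-0.2,"tx":12.4,"ty":-26.5,"tz":5.8,"ax":0,"ay":0,"az":-26.5},{"jaw":-0.2,"tx":13.5,"ty":-29,"tz":5.8,"ax":0,"ay":0,"az":-29.3},{"jaw":-0.2,"tx":13.9,"ty":-29.7,"tz":5.8,"ax":0,"ay":0,"az":-30}]'; python3 -m pendant '[{"jaw":-0.2,"tx":0,"ty":0,"tz":0,"ax":0,"ay":0,"az":0}]'>/dev/null;  python3 s.py
python3 - <<'E'
from tgt import *
q,x,M=cur();T,Mt=pour(0,.27,.06);print((Mt*M.inv()).as_rotvec(degrees=True).round(1),((T-x)*100).round(2))
from h import *
im=grab('top','e');s=grab('side','e')
cv2.imwrite('pics/e.png',np.hstack([cv2.resize(im['pixels'][130:330,400:600],(400,400),interpolation=2),cv2.resize(s['pixels'][40:240,270:470],(400,400),interpolation=2)]))
E
```

```text
clock: 14.15
position: [0.6477, -0.3104, 0.2296]
ee_rot: [0.2, 0.799, 0.386, -0.417]
contact_force: [0.3, 0.7, -2.1]
width: 0.0593
gripper_force: 65.0
t 14.28 q [-0.172  0.765  1.028 -0.839  1.83   0.479] p [ 0.6475 -0.3079  0.2302] rot [ 0.1999  0.7981  0.3872 -0.4161] F [ 0.2  0.5 -1.9] w 0.0594 g 65.0
[-0.1 -0.1  0. ] [ 0.1 -0.   0.3]
```

View pics/e.png

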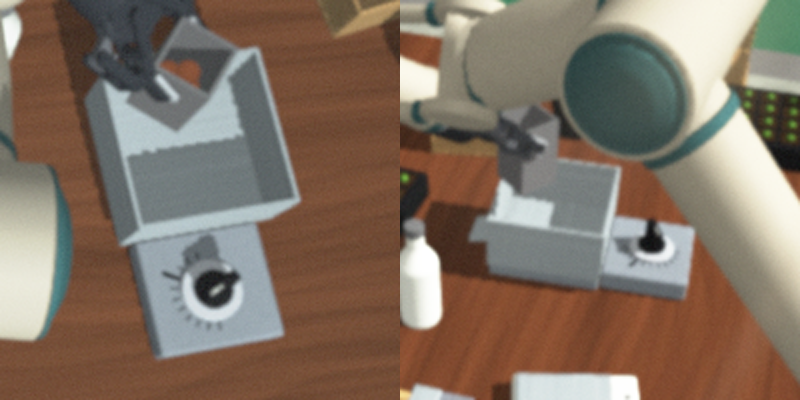

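The cup is upright over the far part of the hopper, with the mouth clear of the hand. Top crop: cup at (195,75), balls inside at (180,70). I'll start tilting.

```bash
python3 -m pendant '[{"jaw":-0.2,"tx":0.3,"ty":0.4,"tz":0,"ax":5.9,"ay":-4.65,"az":0},{"jaw":-0.2,"tx":0.6,"ty":0.7,"tz":0,"ax":11.8,"ay":-9.3,"az":0},{"jaw":-0.2,"tx":0.6,"ty":0.7,"tz":-1,"ax":17.7,"ay":-14,"az":0},{"jaw":-0.2,"tx":0.6,"ty":0.7,"tz":-1.9,"ax":23.6,"ay":-18.6,"az":0},{"jaw":-0.2,"tx":0.6,"ty":0.7,"tz":-2.7,"ax":29.4,"ay":-23.3,"az":0},{"jaw":-0.2,"tx":0.5,"ty":0.7,"tz":-3.5,"ax":35.3,"ay":-27.9,"az":0},{"jaw":-0.2,"tx":0.5,"ty":0.6,"tz":-4.2,"ax":41.2,"ay":-32.6,"az":0},{"jaw":-0.2,"tx":0.4,"ty":0.5,"tz":-4.9,"ax":47.1,"ay":-37.2,"az":0},{"jaw":-0.2,"tx":0.4,"ty":0.5,"tz":-5.5,"ax":53,"ay":-41.9,"az":0},{"jaw":-0.2,"tx":0.4,"ty":0.5,"tz":-6.1,"ax":58.9,"ay":-46.5,"az":0}]'>/dev/null; python3 s.py
python3 - <<'E'
from tgt import *
q,x,M=cur();T,Mt=pour(125,.17,.02);T9=pour(95,.175,.02)[0];print((Mt*M.inv()).as_rotvec(degrees=True).round(1),((T-x)*100).round(2),((T9-x)*100).round(2))
print('tilt',np.degrees(np.arccos((M*MG.inv()).apply([0,0,1])[2])))
E
```

```text
t 15.62 q [-0.708  0.509  1.339  0.364  1.325 -0.139] p [ 0.651  -0.3005  0.1712] rot [-0.0766  0.885   0.4313  0.1579] F [ 0.6 -0.4 -3. ] w 0.0594 g 65.4
[ 39.2 -30.7  -0.2] [-0.05 -0.49  1.3 ] [ 0.1  -0.3  -0.13]
tilt 75.20918112870964
```

```bash
python3 -m pendant '[{"jaw":-0.2,"tx":0,"ty":0,"tz":0,"ax":2.8,"ay":-2.2,"az":0},{"jaw":-0.2,"tx":0,"ty":0,"tz":0,"ax":5.5,"ay":-4.3,"az":0},{"jaw":-0.2,"tx":0,"ty":-0.1,"tz":0,"ax":8.3,"ay":-6.5,"az":0},{"jaw":-0.2,"tx":0,"ty":-0.1,"tz":0,"ax":11,"ay":-8.7,"az":0},{"jaw":-0.2,"tx":0,"ty":-0.2,"tz":0,"ax":14,"ay":-11,"az":0},{"jaw":-0.2,"tx":0,"ty":-0.2,"tz":0,"ax":17,"ay":-13.4,"az":0},{"jaw":-0.2,"tx":0,"ty":-0.2,"tz":0.1,"ax":20,"ay":-15.8,"az":0},{"jaw":-0.2,"tx":0,"ty":-0.2,"tz":0.2,"ax":23,"ay":-18.2,"az":0},{"jaw":-0.2,"tx":0,"ty":-0.3,"tz":0.3,"ax":26,"ay":-20.5,"az":0},{"jaw":-0.2,"tx":0,"ty":-0.3,"tz":0.5,"ax":29,"ay":-23,"az":0}]'>/dev/null
python3 -m pendant '[{"jaw":-0.2,"tx":0,"ty":0,"tz":0.3,"ax":3,"ay":-2.4,"az":0},{"jaw":-0.2,"tx":0,"ty":0,"tz":0.5,"ax":6,"ay":-4.7,"az":0},{"jaw":-0.2,"tx":0,"ty":-0.1,"tz":0.7,"ax":9,"ay":-7,"az":0},{"jaw":-0.2,"tx":0,"ty":-0.1,"tz":0.8,"ax":11,"ay":-8.7,"az":0},{"jaw":-0.2,"tx":0,"ty":-0.1,"tz":0.8,"ax":11,"ay":-8.7,"az":0},{"jaw":-0.2,"tx":0,"ty":-0.1,"tz":0.8,"ax":11,"ay":-8.7,"az":0},{"jaw":-0.2,"tx":0,"ty":-0.1,"tz":0.8,"ax":11,"ay":-8.7,"az":0},{"jaw":-0.2,"tx":0,"ty":-0.1,"tz":0.8,"ax":11,"ay":-8.7,"az":0}]'>/dev/null; python3 s.py
python3 - <<'E'
from tgt import *
q,x,M=cur();print('tilt',np.degrees(np.arccos((M*MG.inv()).apply([0,0,1])[2])))
from h import *
im=grab('top','f');s=grab('side','f')
cv2.imwrite('pics/f.png',np.hstack([cv2.resize(im['pixels'][130:330,400:600],(400,400),interpolation=2),cv2.resize(s['pixels'][40:240,270:470],(400,400),interpolation=2)]))
for im in(im,s):
    hsv=cv2.cvtColor(im['pixels'],cv2.COLOR_BGR2HSV);m=cv2.inRange(hsv,(3,110,90),(14,220,255))
    n,l,st,c=cv2.connectedComponentsWithStats(m);print([(c[i].round(),st[i,4]) for i in range(1,n) if st[i,4]>25])
E
```

```text
t 17.88 q [-1.017  0.734  1.485  1.1    1.632 -0.725] p [ 0.6522 -0.3064  0.1838] rot [-0.2522  0.7317  0.3556  0.5239] F [ 0.2  0.1 -0.7] w 0.0593 g 65.9
tilt 126.10419995970689
[(array([364.,   5.]), np.int32(150)), (array([555.,  34.]), np.int32(10489)), (array([231., 274.]), np.int32(104693)), (array([525., 131.]), np.int32(250)), (array([635., 136.]), np.int32(148)), (array([588., 174.]), np.int32(2443)), (array([600., 142.]), np.int32(32)), (array([538., 172.]), np.int32(29)), (array([347., 191.]), np.int32(28)), (array([516., 189.]), np.int32(36)), (array([338., 194.]), np.int32(32)), (array([517., 226.]), np.int32(130)), (array([549., 242.]), np.int32(844)), (array([317., 324.]), np.int32(66)), (array([534., 427.]), np.int32(23652)), (array([312., 351.]), np.int32(72)), (array([335., 392.]), np.int32(42))]
[(array([258.,  89.]), np.int32(4611)), (array([409.,  85.]), np.int32(64)), (array([406., 199.]), np.int32(16682)), (array([349., 112.]), np.int32(49)), (array([418., 355.]), np.int32(90815)), (array([342., 139.]), np.int32(29)), (array([366., 147.]), np.int32(108)), (array([350., 149.]), np.int32(35)), (array([261., 181.]), np.int32(203)), (array([195., 333.]), np.int32(2786))]
```

View pics/f.png

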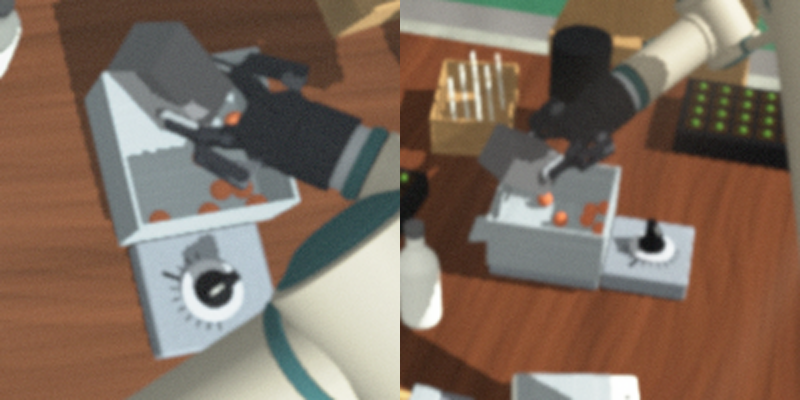

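Tilted to 126°, the balls are lying in the hopper. One ball, top px (516,189) and side px (342.5,139), is near the fingers, so I'll triangulate it.

```bash
python3 - <<'E'
from h import *
T=load('top','f');S=load('side','f')
for a,b in(((516,189),(342.5,139)),((516,189),(350,149))):
    o1,d1=rays(T,[a]);o2,d2=rays(S,[b]);A=np.c_[d1[0],-d2[0]];t,r,*_=np.linalg.lstsq(A,o2-o1,rcond=None);print((o1+d1[0]*t[0]).round(4),(o2+d2[0]*t[1]).round(4))
P=cloud(T);print(P[187:192,514:519,2].round(3)); P=cloud(S);print(P[139,342].round(3),P[149,350].round(3),P[147,366].round(3))
# per-ball points in side: orange points within hopper
for im in(T,S):
    P=cloud(im);hsv=cv2.cvtColor(im['pixels'],cv2.COLOR_BGR2HSV);m=(cv2.inRange(hsv,(2,110,80),(16,255,255))>0)&(P[...,0]>.53)&(P[...,0]<.72)&(P[...,1]>-.45)&(P[...,1]<-.25)&(P[...,2]>.03)&(P[...,2]<.3)
    n,l,st,c=cv2.connectedComponentsWithStats(m.astype(np.uint8))
    for i in range(1,n):
        if st[i,4]>5:print(c[i].round(),st[i,4],np.median(P[l==i],0).round(3))
E
```

```text
[ 0.6499 -0.4154  0.0492] [ 0.6467 -0.4154  0.0483]
[ 0.6593 -0.4294  0.0155] [ 0.622  -0.4277  0.0044]
[[0.055 0.054 0.053 0.059 0.056]
 [0.054 0.059 0.062 0.06  0.057]
 [0.052 0.057 0.061 0.056 0.217]
 [0.055 0.057 0.059 0.058 0.219]
 [0.057 0.055 0.059 0.218 0.217]]
[ 0.647 -0.41   0.052] [ 0.61  -0.366  0.054] [ 0.564 -0.39   0.055]
[516. 189.] 36 [ 0.647 -0.41   0.057]
[517. 226.] 130 [ 0.565 -0.395  0.055]
[504. 233.] 24 [ 0.55  -0.365  0.055]
[479. 238.] 25 [ 0.546 -0.31   0.056]
[379. 104.] 10 [ 0.539 -0.395  0.214]
[342. 139.] 29 [ 0.645 -0.409  0.05 ]
[366. 147.] 107 [ 0.564 -0.389  0.052]
[350. 149.] 34 [ 0.611 -0.367  0.052]
```

Triangulation puts that ball on the hopper floor (z≈0.05). About seven balls are in the hopper. Next I bring the cup back upright.

```bash
python3 -m pendant '[{"jaw":-0.2,"tx":0,"ty":0,"tz":0.5,"ax":-7.9,"ay":6.2,"az":0},{"jaw":-0.2,"tx":0,"ty":0,"tz":1.5,"ax":-15.7,"ay":12.4,"az":0},{"jaw":-0.2,"tx":0,"ty":0,"tz":2.5,"ax":-23.6,"ay":18.6,"az":0},{"jaw":-0.2,"tx":0,"ty":0,"tz":3.5,"ax":-31.4,"ay":24.8,"az":0},{"jaw":-0.2,"tx":0,"ty":0,"tz":4.5,"ax":-39.3,"ay":31,"az":0},{"jaw":-0.2,"tx":0,"ty":0,"tz":5,"ax":-47.1,"ay":37.2,"az":0},{"jaw":-0.2,"tx":0,"ty":0,"tz":5,"ax":-55,"ay":43.4,"az":0},{"jaw":-0.2,"tx":0,"ty":0,"tz":5,"ax":-62.8,"ay":49.6,"az":0},{"jaw":-0.2,"tx":0,"ty":0,"tz":5,"ax":-70.7,"ay":55.8,"az":0},{"jaw":-0.2,"tx":0,"ty":0,"tz":5,"ax":-78.5,"ay":62,"az":0}]'>/dev/null
python3 s.py
python3 - <<'E'
from tgt import *
q,x,M=cur();Mu=hp*MG;print((Mu*M.inv()).as_rotvec(degrees=True).round(1),((pour(0,.27,.06)[0]-x)*100).round(2))
E
```

```text
t 19.23 q [-0.304  0.614  1.049 -0.474  1.662  0.363] p [ 0.6522 -0.3055  0.2343] rot [ 0.1101  0.8707  0.4229 -0.2258] F [-0.3  0.1 -2.1] w 0.0593 g 65.8
[-20.3  16.1  -0.1] [-0.37 -0.25 -0.11]
```

```bash
python3 -m pendant '[{"jaw":-0.2,"tx":0,"ty":0,"tz":0,"ax":-8,"ay":6.4,"az":0},{"jaw":-0.2,"tx":0,"ty":0,"tz":0,"ax":-16,"ay":12.7,"az":0},{"jaw":-0.2,"tx":0,"ty":0,"tz":0,"ax":-20.3,"ay":16.1,"az":0},{"jaw":-0.2,"tx":0,"ty":0,"tz":0,"ax":-20.3,"ay":16.1,"az":0},{"jaw":-0.2,"tx":0,"ty":0,"tz":0,"ax":-20.3,"ay":16.1,"az":0}]'>/dev/null
python3 s.py
python3 - <<'E'
from tgt import *
q,x,M=cur();print('R to MG',(MG*M.inv()).as_rotvec(degrees=True).round(1),((TG-x)*100).round(2))
from h import *
T=grab('top','g');S=grab('side','g')
for im in(T,S):
    P=cloud(im);hsv=cv2.cvtColor(im['pixels'],cv2.COLOR_BGR2HSV);m=(cv2.inRange(hsv,(2,110,70),(16,255,255))>0)&(P[...,0]>.5)&(P[...,0]<.76)&(P[...,1]>-.5)&(P[...,1]<-.2)&(P[...,2]>.03)&(P[...,2]<.3)
    n,l,st,c=cv2.connectedComponentsWithStats(m.astype(np.uint8))
    for i in range(1,n):
        if st[i,4]>8:print(c[i].round(),st[i,4],np.median(P[l==i],0).round(3))
cv2.imwrite('pics/g.png',np.hstack([cv2.resize(T['pixels'][140:260,435:555],(400,400),interpolation=2),cv2.resize(S['pixels'][90:210,290:410],(400,400),interpolation=2)]))
E
```

```text
t 19.85 q [-0.17   0.767  1.011 -0.837  1.837  0.47 ] p [ 0.652  -0.3068  0.2339] rot [ 0.2     0.799   0.388  -0.4135] F [-0.2  0.4 -1.2] w 0.0595 g 65.9
R to MG [-0.3  0.1 29.9] [-14.26  29.59 -14.06]
[517. 190.] 73 [ 0.645 -0.415  0.056]
[501. 208.] 69 [ 0.608 -0.371  0.056]
[518. 225.] 162 [ 0.567 -0.403  0.055]
[504. 234.] 24 [ 0.549 -0.366  0.057]
[479. 238.] 24 [ 0.546 -0.311  0.055]
[342. 139.] 38 [ 0.648 -0.412  0.05 ]
[366. 148.] 106 [ 0.564 -0.387  0.053]
[350. 149.] 35 [ 0.611 -0.369  0.052]
```

View pics/g.png

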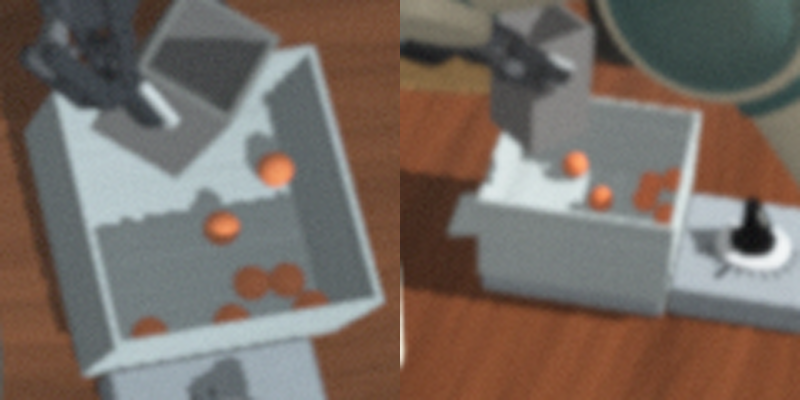

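Seven balls are visible in the hopper: (275,168), (222,228), (250,280), (285,278), (312,298), (232,313) and (150,325) in the crop. The cup is empty, so I return it to the scale.

```bash
python3 -m pendant '[{"jaw":-0.2,"tx":-1,"ty":2,"tz":0,"ax":0,"ay":0,"az":2},{"jaw":-0.2,"tx":-2.6,"ty":5.5,"tz":0,"ax":0,"ay":0,"az":5.5},{"jaw":-0.2,"tx":-4.3,"ty":9,"tz":0,"ax":0,"ay":0,"az":9},{"jaw":-0.2,"tx":-6,"ty":12.5,"tz":0,"ax":0,"ay":0,"az":12.5},{"jaw":-0.2,"tx":-8,"ty":16.5,"tz":0,"ax":0,"ay":0,"az":16.5},{"jaw":-0.2,"tx":-10,"ty":20.5,"tz":0,"ax":0,"ay":0,"az":20.5},{"jaw":-0.2,"tx":-11.8,"ty":24.5,"tz":0,"ax":0,"ay":0,"az":24.5},{"jaw":-0.2,"tx":-13.3,"ty":27.5,"tz":-1.5,"ax":-0.2,"ay":0.1,"az":27.5},{"jaw":-0.2,"tx":-14.3,"ty":29.6,"tz":-4,"ax":-0.3,"ay":0.1,"az":29.9},{"jaw":-0.2,"tx":-14.3,"ty":29.6,"tz":-6,"ax":-0.3,"ay":0.1,"az":29.9}]'>/dev/null
python3 -m pendant '[{"jaw":-0.2,"tx":0,"ty":0,"tz":-2,"ax":0,"ay":0,"az":0},{"jaw":-0.2,"tx":0,"ty":0,"tz":-4,"ax":0,"ay":0,"az":0},{"jaw":-0.2,"tx":0,"ty":0,"tz":-6,"ax":0,"ay":0,"az":0},{"jaw":-0.2,"tx":0,"ty":0,"tz":-7,"ax":0,"ay":0,"az":0},{"jaw":-0.2,"tx":0,"ty":0,"tz":-7.4,"ax":0,"ay":0,"az":0},{"jaw":-0.2,"tx":0,"ty":0,"tz":-7.4,"ax":0,"ay":0,"az":0}]'>/dev/null
python3 s.py
python3 - <<'E'
from tgt import *
q,x,M=cur();print('R to MG',(MG*M.inv()).as_rotvec(degrees=True).round(1),((TG-x)*100).round(2))
E
```

```text
t 21.95 q [ 0.365  0.619  1.744 -0.806  1.445  0.903] p [ 0.5093 -0.0106  0.0994] rot [ 0.3023  0.6702  0.5802 -0.3504] F [ 0.4  0.2 -1.5] w 0.0593 g 65.9
R to MG [ 0.1 -0.1 -0. ] [ 0.01 -0.03 -0.61]
```

Lower gently the last ~5 mm.

```bash
python3 -m pendant '[{"jaw":-0.2,"tx":0,"ty":0,"tz":-0.2,"ax":0,"ay":0,"az":0},{"jaw":-0.2,"tx":0,"ty":0,"tz":-0.4,"ax":0,"ay":0,"az":0},{"jaw":-0.2,"tx":0,"ty":0,"tz":-0.5,"ax":0,"ay":0,"az":0},{"jaw":-0.2,"tx":0,"ty":0,"tz":-0.5,"ax":0,"ay":0,"az":0}]'>/dev/null; python3 s.py
```

```text
t 22.45 q [ 0.365  0.625  1.748 -0.807  1.438  0.91 ] p [ 0.5091 -0.0105  0.0944] rot [ 0.3022  0.6702  0.5803 -0.3503] F [ 0.2 -0.7 -1. ] w 0.0596 g 65.9
```

```bash
python3 -m pendant '[{"jaw":-0.2,"tx":0,"ty":0,"tz":-0.1,"ax":0,"ay":0,"az":0},{"jaw":-0.2,"tx":0,"ty":0,"tz":-0.15,"ax":0,"ay":0,"az":0},{"jaw":-0.2,"tx":0,"ty":0,"tz":-0.15,"ax":0,"ay":0,"az":0}]'>/dev/null; python3 s.py
```

```text
t 22.82 q [ 0.365  0.626  1.748 -0.808  1.438  0.912] p [ 0.5091 -0.0106  0.0941] rot [ 0.3029  0.6702  0.5798 -0.3506] F [-1.6  2.4  5. ] w 0.0596 g 66.5
```

```bash
python3 -m pendant '[{"jaw":0.2,"tx":0,"ty":0,"tz":0,"ax":0,"ay":0,"az":0},{"jaw":1,"tx":0,"ty":0,"tz":0,"ax":0,"ay":0,"az":0},{"jaw":1,"tx":0,"ty":0,"tz":0,"ax":0,"ay":0,"az":0},{"jaw":1,"tx":0,"ty":0,"tz":0,"ax":0,"ay":0,"az":0},{"jaw":1,"tx":0.3,"ty":2,"tz":1.4,"ax":0,"ay":0,"az":0},{"jaw":1,"tx":0.7,"ty":5,"tz":3.5,"ax":0,"ay":0,"az":0},{"jaw":1,"tx":1.2,"ty":8,"tz":5.7,"ax":0,"ay":0,"az":0},{"jaw":1,"tx":1.5,"ty":10.5,"tz":9,"ax":0,"ay":0,"az":0},{"jaw":1,"tx":1.5,"ty":12,"tz":13,"ax":0,"ay":0,"az":0},{"jaw":1,"tx":1.5,"ty":12,"tz":16,"ax":0,"ay":0,"az":0}]'>/dev/null; python3 s.py
python3 - <<'E'
from h import *
T=grab('top','h');S=grab('side','h')
for im,(u0,v0,u1,v1) in((T,(322,238,364,290)),(S,(318,200,400,282))):
    P=cloud(im);m=np.zeros((480,640),bool);m[v0:v1,u0:u1]=1;m&=(P[...,2]>.122)&(P[...,2]<.14)
    q=(P[m][:,:2]*1000).astype(np.float32);print(cv2.minAreaRect(q),np.median(P[m][:,2]),np.percentile(P[m][:,2],[5,95]))
# dial crop, 8x
cv2.imwrite('pics/h.png',np.hstack([cv2.resize(T['pixels'][245:305,475:535],(400,400),interpolation=2),cv2.resize(S['pixels'][140:190,370:420],(400,400),interpolation=2)]))
E
```

```text
t 24.07 q [ 0.522  0.544  1.408 -0.73   1.831  0.714] p [0.5244 0.1106 0.254 ] rot [ 0.3025  0.6701  0.5807 -0.3497] F [ 0.8  0.3 -0.4] w 0.0855 g 0.0
((509.23553466796875, -2.970245361328125), (60.05473327636719, 61.30558395385742), 81.68050384521484) 0.12989562133522958 [0.12524802 0.13369784]
((511.2174072265625, -4.9821014404296875), (62.88317108154297, 60.39552688598633), 80.44122314453125) 0.12866060124255108 [0.12322922 0.13206174]
```

View pics/h.png

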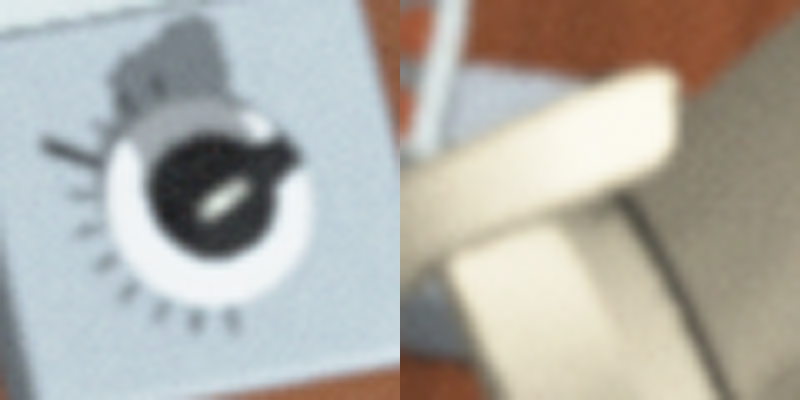

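The top crop shows the cup back on the pan, measured at (0.510,-0.004) with its rim at 0.130. The dial pointer runs from about (245,185) to its outer end at (203,213). The eighth mark, the long one, is at (70,152). Now I compute the dial geometry.

```bash
cat > dial.py <<'E'
from h import *
T=load('top','h');f=60/400;cv=lambda L:[(475+u*f,245+v*f) for u,v in L]
P=cloud(T);pz=np.median(P[285:295,490:500,2]);
E
python3 - <<'E'
from dial import *
from scipy.optimize import least_squares
print('panel z',pz, 'left panel',np.median(P[272:280,478:482,2]))
marks=[(235,322),(197,323),(162,315),(127,295),(98,265),(85,227),(77,190),(70,152)]
m=onplane(T,cv(marks),pz)[:,:2]
k=np.arange(8)*.3
def F(p): a=np.pi+p[2]-k; return np.r_[(p[0]+p[3]*np.cos(a)-m[:,0]),(p[1]+p[3]*np.sin(a)-m[:,1])]
S=least_squares(F,[.4618,-.3585,.064,.046]);print('axis',S.x[:2].round(4),'yaw',np.degrees(S.x[2]).round(2),'r',S.x[3].round(4),'rms',np.sqrt(np.mean(S.fun**2)).round(4))
ax=S.x[:2]
for nm in('a','h'):
    im=load('top',nm);Q=cloud(im);g=im['pixels'].max(2)
    sub=np.zeros((480,640),bool);sub[262:285,496:522]=1
    b=Q[sub&(Q[...,2]>.070)&(Q[...,2]<.09)&(g<110)];c=b[:,:2]-b[:,:2].mean(0);w,v=np.linalg.eigh(c.T@c);print(nm,len(b),b.mean(0).round(4),'bar dir',np.degrees(np.arctan2(*v[::-1,1])).round(1)%180,np.sqrt(w/len(b)))
    # white line: bright pixels near crop (225,200)
    roi=np.zeros((480,640),bool);roi[271:279,503:514]=1
    gg=im['pixels'].min(2).astype(float)*roi; vv,uu=np.nonzero(gg>90);wt=gg[vv,uu]-90
    p=onplane(im,np.c_[uu,vv],.08)[:,:2];mu=np.average(p,axis=0,weights=wt);C=np.cov((p-mu).T,aweights=wt);w,v=np.linalg.eigh(C);print(' line',len(vv),mu.round(4),np.degrees(np.arctan2(*v[::-1,1])).round(1)%180)
d=P[262:288,492:520];r=np.hypot(d[...,0]-ax[0],d[...,1]-ax[1]);
for lo,hi in((.010,.015),(.015,.021),(.024,.031)):
    zz=d[...,2][(r>lo)&(r<hi)];print(lo,hi,np.nanpercentile(zz,[10,50,90]).round(4))
E
python3 - <<'E'
import sys;sys.path.insert(0,'.')
from kin import *
q,x,M=cur()
b=np.radians(25.5);Mt=tool(np.array([0,0,-1.]),np.array([np.cos(b),np.sin(b),0]))
v=(Mt*M.inv()).as_rotvec(degrees=True);print('rotvec',v.round(1))
for T in([.4618,-.3585,.28],[.4618,-.3585,.0543]):
    print(((np.array(T)-x)*100).round(2),aik(np.array(T),Mt))
for f in np.linspace(0,1,6):
    o=aik(x+[0,0,.05]+f*(np.array([.4618,-.3585,.23])-x),R.from_rotvec(np.radians(v*f))*M);print(None if o is None else (o[0].round(2),round(o[1],2)))
E
```

```text
panel z 0.03625131429990658 left panel 0.036254666330487906
axis [ 0.4623 -0.3612] yaw 5.39 r 0.043 rms 0.0009
a 89 [ 0.4601 -0.3575  0.0791] bar dir 121.0 [0.00426269 0.01208627]
 line 29 [ 0.4559 -0.3508] 118.8
h 89 [ 0.46   -0.3574  0.079 ] bar dir 121.6 [0.00427803 0.01189056]
 line 30 [ 0.4559 -0.3508] 118.8
0.01 0.015 [0.0489 0.0537 0.0814]
0.015 0.021 [0.0481 0.0513 0.0796]
0.024 0.031 [0.0396 0.0421 0.0452]
rotvec [55.1  8.6 31.2]
[ -6.32 -46.85   2.42] (array([-7.79118051e-01,  2.68209388e-01,  1.39617066e+00, -1.11510245e-16,
        1.47721260e+00, -1.22417701e+00]), np.float64(1.0182093878840166))
[ -6.32 -46.85 -20.15] (array([-7.79118051e-01,  4.38677991e-01,  1.73357088e+00,  6.73258581e-17,
        9.69343779e-01, -1.22417701e+00]), np.float64(0.8593437794035146))
(array([ 0.52,  0.51,  1.34, -0.75,  1.91,  0.64]), np.float64(0.43))
(array([ 0.35,  0.33,  1.52, -0.69,  1.66,  0.43]), np.float64(0.49))
(array([ 0.1 ,  0.19,  1.62, -0.58,  1.44,  0.1 ]), np.float64(0.6))
(array([-0.21,  0.12,  1.63, -0.39,  1.31, -0.35]), np.float64(0.79))
(array([-0.53,  0.15,  1.56, -0.16,  1.32, -0.84]), np.float64(0.9))
(array([-0.78,  0.27,  1.4 , -0.  ,  1.48, -1.22]), np.float64(1.02))
```

```bash
python3 -m pendant '[{"jaw":0.1,"tx":0,"ty":0,"tz":3,"ax":0,"ay":0,"az":0},{"jaw":0.1,"tx":-0.5,"ty":-4,"tz":5,"ax":5.5,"ay":0.9,"az":3.1},{"jaw":0.1,"tx":-1.3,"ty":-10,"tz":5,"ax":11,"ay":1.7,"az":6.2},{"jaw":0.1,"tx":-2.1,"ty":-16,"tz":5,"ax":19,"ay":3,"az":10.8},{"jaw":0.1,"tx":-2.9,"ty":-22,"tz":5,"ax":27,"ay":4.2,"az":15.3},{"jaw":0.1,"tx":-3.7,"ty":-28,"tz":4,"ax":35,"ay":5.5,"az":19.8},{"jaw":0.1,"tx":-4.5,"ty":-34,"tz":3,"ax":43,"ay":6.7,"az":24.3},{"jaw":0.1,"tx":-5.4,"ty":-40,"tz":2,"ax":50,"ay":7.8,"az":28.3},{"jaw":0.1,"tx":-6.3,"ty":-46,"tz":-2,"ax":55.1,"ay":8.6,"az":31.2},{"jaw":0.1,"tx":-6.3,"ty":-46.8,"tz":-4,"ax":55.1,"ay":8.6,"az":31.2}]'>/dev/null
python3 -m pendant '[{"jaw":0.1,"tx":0,"ty":0,"tz":0,"ax":0,"ay":0,"az":0},{"jaw":0.1,"tx":0,"ty":0,"tz":0,"ax":0,"ay":0,"az":0}]'>/dev/null
python3 s.py
cat > dd.py <<'E'
from kin import *
q,x,M=cur();b=np.radians(29.5);Mt=tool(np.array([0,0,-1.]),np.array([np.cos(b),np.sin(b),0]))
print('rotvec',(Mt*M.inv()).as_rotvec(degrees=True).round(1),((np.array([.461,-.358,.056])-x)*100).round(2))
X=M.apply([1,0,0]);print('tool x dir',np.degrees(np.arctan2(X[1],X[0])).round(2)%180)
E
python3 dd.py
```

```text
t 25.68 q [-0.776  0.3    1.517 -0.004  1.327 -1.224] p [ 0.4609 -0.3567  0.2128] rot [-0.0014  0.5321  0.8467 -0.0015] F [ 0.2  0.8 -0.1] w 0.0469 g 0.0
rotvec [ 0.1 -0.2  3.8] [ 1.000e-02 -1.300e-01 -1.568e+01]
tool x dir 115.7
```

```bash
python3 -m pendant '[{"jaw":0.1,"tx":0,"ty":-0.1,"tz":-4,"ax":0.1,"ay":-0.2,"az":3.8},{"jaw":0.1,"tx":0,"ty":-0.1,"tz":-8,"ax":0.1,"ay":-0.2,"az":3.8},{"jaw":0.1,"tx":0,"ty":-0.1,"tz":-11,"ax":0.1,"ay":-0.2,"az":3.8},{"jaw":0.1,"tx":0,"ty":-0.1,"tz":-13.5,"ax":0.1,"ay":-0.2,"az":3.8},{"jaw":0.1,"tx":0,"ty":-0.1,"tz":-15,"ax":0.1,"ay":-0.2,"az":3.8},{"jaw":0.1,"tx":0,"ty":-0.1,"tz":-15.6,"ax":0.1,"ay":-0.2,"az":3.8},{"jaw":0.1,"tx":0,"ty":-0.1,"tz":-15.6,"ax":0.1,"ay":-0.2,"az":3.8}]'>/dev/null; python3 s.py; python3 dd.py
```

```text
t 26.55 q [-7.790e-01  4.330e-01  1.732e+00 -1.000e-03  9.740e-01 -1.295e+00] p [ 0.4618 -0.3583  0.0583] rot [ 1.300e-03  5.030e-01  8.643e-01 -6.000e-04] F [ 0.4  0.1 -0.2] w 0.0468 g 0.0
rotvec [ 0.1  0.1 -0.1] [-0.08  0.03 -0.23]
tool x dir 119.6
```

Height is good with no contact. I'll close with light force.

```bash
python3 -m pendant '[{"jaw":-0.4,"tx":0,"ty":0,"tz":0,"ax":0,"ay":0,"az":0},{"jaw":-0.8,"tx":0,"ty":0,"tz":0,"ax":0,"ay":0,"az":0},{"jaw":-0.8,"tx":0,"ty":0,"tz":0,"ax":0,"ay":0,"az":0},{"jaw":-0.8,"tx":0,"ty":0,"tz":0,"ax":0,"ay":0,"az":0},{"jaw":-0.8,"tx":0,"ty":0,"tz":0,"ax":0,"ay":0,"az":0}]' 30>/dev/null; python3 s.py; python3 dd.py; python3 -c "
from rig import manip;print(manip.get_state()['moment'])"
```

```text
clock: 27.18
position: [0.461, -0.3594, 0.0588]
ee_rot: [0.001, 0.503, 0.864, -0.001]
contact_force: [-2.5, -1.2, 5.8]
width: 0.0128
gripper_force: 59.4
t 27.18 q [-0.78   0.432  1.731 -0.002  0.975 -1.295] p [ 0.461  -0.3594  0.0588] rot [ 0.0013  0.5033  0.8641 -0.0012] F [-2.5 -1.2  5.8] w 0.0128 g 59.4
rotvec [ 0.2  0.1 -0.1] [ 0.    0.14 -0.28]
tool x dir 119.57
[-0.15756627  0.47926546  0.03811902]
```

```bash
python3 -m pendant '[{"jaw":-0.8,"tx":0,"ty":0,"tz":0,"ax":0,"ay":0,"az":-4},{"jaw":-0.8,"tx":0,"ty":0,"tz":0,"ax":0,"ay":0,"az":-10},{"jaw":-0.8,"tx":0,"ty":0,"tz":0,"ax":0,"ay":0,"az":-16}]' >/dev/null; python3 s.py; python3 dd.py
```

```text
t 27.55 q [-0.78   0.432  1.731 -0.002  0.975 -1.012] p [ 0.4614 -0.3593  0.0588] rot [ 0.0016  0.6201  0.7845 -0.001 ] F [-2.6 -0.3  5.9] w 0.0124 g 59.3
rotvec [ 0.2  0.1 16.1] [-0.04  0.13 -0.28]
tool x dir 103.36
```

```bash
python3 -m pendant '[{"jaw":-0.8,"tx":0,"ty":0,"tz":0,"ax":0,"ay":0,"az":-6},{"jaw":-0.8,"tx":0,"ty":0,"tz":0,"ax":0,"ay":0,"az":-13},{"jaw":-0.8,"tx":0,"ty":0,"tz":0,"ax":0,"ay":0,"az":-20},{"jaw":-0.8,"tx":0,"ty":0,"tz":0,"ax":0,"ay":0,"az":-27},{"jaw":-0.8,"tx":0,"ty":0,"tz":0,"ax":0,"ay":0,"az":-33},{"jaw":-0.8,"tx":0,"ty":0,"tz":0,"ax":0,"ay":0,"az":-38},{"jaw":-0.8,"tx":0,"ty":0,"tz":0,"ax":0,"ay":0,"az":-40.2},{"jaw":-0.8,"tx":0,"ty":0,"tz":0,"ax":0,"ay":0,"az":-40.2},{"jaw":-0.8,"tx":0,"ty":0,"tz":0,"ax":0,"ay":0,"az":-40.2}]' >/dev/null; python3 s.py; python3 dd.py
```

```text
t 28.68 q [-0.779  0.433  1.729 -0.002  0.975 -0.313] p [ 0.4623 -0.3594  0.0588] rot [ 2.100e-03  8.509e-01  5.253e-01 -2.000e-04] F [ 0.3 -0.6  5.2] w 0.0125 g 59.3
rotvec [ 0.2  0.2 56.1] [-0.13  0.14 -0.28]
tool x dir 63.38
```

Release, rise, move aside, and check the pointer angle.

```bash
python3 -m pendant '[{"jaw":-0.3,"tx":0,"ty":0,"tz":0,"ax":0,"ay":0,"az":0},{"jaw":0.1,"tx":0,"ty":0,"tz":0,"ax":0,"ay":0,"az":0},{"jaw":0.1,"tx":0,"ty":0,"tz":0,"ax":0,"ay":0,"az":0},{"jaw":0.1,"tx":0,"ty":0,"tz":2,"ax":0,"ay":0,"az":0},{"jaw":0.1,"tx":0,"ty":0,"tz":6,"ax":0,"ay":0,"az":0},{"jaw":0.1,"tx":0,"ty":0,"tz":11,"ax":0,"ay":0,"az":0},{"jaw":0.1,"tx":-5,"ty":0,"tz":16,"ax":0,"ay":0,"az":0},{"jaw":0.1,"tx":-10,"ty":4,"tz":17,"ax":0,"ay":0,"az":0},{"jaw":0.1,"tx":-15,"ty":8,"tz":17,"ax":0,"ay":0,"az":0},{"jaw":0.1,"tx":-15,"ty":8,"tz":17,"ax":0,"ay":0,"az":0}]' >/dev/null; python3 s.py
cat > chk.py <<'E'
from h import *
import sys
tag=sys.argv[1]
for nm in('top','side'):
    im=grab(nm,tag);Q=cloud(im);g=im['pixels'].max(2);ax=np.array([.4615,-.3590])
    r=np.hypot(Q[...,0]-ax[0],Q[...,1]-ax[1])
    b=Q[(r<.03)&(Q[...,2]>.070)&(Q[...,2]<.09)&(g<110)];mu=b[:,:2].mean(0);c=b[:,:2]-mu;w,v=np.linalg.eigh(c.T@c);print(nm,'bar',len(b),mu.round(4),np.degrees(np.arctan2(*v[::-1,1])).round(1)%180)
    z8=(cv2.inRange(cv2.cvtColor(im['pixels'],cv2.COLOR_BGR2GRAY),105,255)>0)&(r<.022)&(Q[...,2]>.07)&(Q[...,2]<.095)
    p=Q[z8];vv,uu=np.nonzero(z8)
    if len(vv)>3:
        p=onplane(im,np.c_[uu,vv],.08)[:,:2];print('  white',len(p),p.mean(0).round(4),(p.mean(0)-ax).round(4))
    # long mark: darkest pixels r .036-.056 on the panel
    m=(Q[...,2]<.045)&(r>.037)&(r<.056)&(g<115);a=np.degrees(np.arctan2(Q[...,1]-ax[1],Q[...,0]-ax[0]))
    print('  mark angle',np.median(a[m&(abs(a-64)<25)]).round(1),m.sum())
    P=Q;mm=(P[...,0]>.46)&(P[...,0]<.56)&(P[...,1]>-.055)&(P[...,1]<.05)&(P[...,2]>.122)&(P[...,2]<.14)
    print('  cup',cv2.minAreaRect((P[mm][:,:2]*1000).astype(np.float32)))
E
python3 chk.py i
```

```text
t 29.93 q [-0.896  0.031  1.819 -0.002  1.293 -0.43 ] p [ 0.3081 -0.2751  0.2276] rot [-7.000e-04  8.511e-01  5.249e-01 -1.000e-03] F [ 0.5 -0.7  0.2] w 0.0468 g 0.0
top bar 97 [ 0.4593 -0.3581] 63.5
  white 44 [ 0.4618 -0.3575] [0.0003 0.0015]
  mark angle 63.2 6
  cup ((508.89764404296875, -3.042377471923828), (60.27455520629883, 61.30653762817383), 81.69373321533203)
side bar 41 [ 0.4602 -0.357 ] 65.4
  white 12 [ 0.4655 -0.3492] [0.004  0.0098]
  mark angle nan 20
  cup ((511.36279296875, -3.2113418579101562), (62.16352462768555, 60.758033752441406), 81.14149475097656)
  return _methods._mean(a, axis=axis, dtype=dtype,
  ret = ret.dtype.type(ret / rcount)
```

```bash
python3 -c "
from rig import manip;print(manip.sign_off())"
```

```text
the job is handed in; nothing more can be done
None
```

The job is handed in at about 30 s on the robot clock. The cup was weighed, seven balls were counted in the hopper, and the empty cup is back upright on the pan. The dial bar is at 63.5° against 63.2° for the long mark, and I saw nothing else moved, though I did not re-measure the bystanders.

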